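# Load the dry-heat steriliser with lidded pots

### The arm

A 7-joint arm with a two-finger parallel gripper is mounted at the origin on the work surface. World frame = base frame: x ahead of the robot, y to its left, z up, the work surface at z = 0. Lengths are in m, angles in rad, forces in N, time in s.
With the tool pointing down it reaches from about 0.4 to 0.925 m from the base axis. Payload 5.6 kg.
Tool frame: the origin (TCP) lies midway between the tips of the shut fingers; the grasp point (between the pads) lies 19 mm behind it; z points along the fingers, y is the line along which they close (so a half turn about z gives the same grasp; the last joint's range is limited). The gripper opens to 85 mm and grips with 20 to 120 N. Pads are 22 mm wide; open, the fingers measure 114 mm over their backs; the gripper's body (76 mm by 85 mm) begins 54 mm behind the grasp point. The pads swing forward as they close: fully open they stand 13 mm farther back than shut.
Start: joints at [1.299, 0.468, -0.012, 1.603, 0.006, 1.071, -0.056], TCP at [0.147, -0.633, 0.231] pointing down, gripper open.
Joint ranges: [-2.53, 2.53], [-0.31, 2.02], [-1.57, 1.55], [0.28, 2.44], [-1.29, 4.43], [0.15, 1.84], [-2.92, 2.92]. Speed limits (rad/s): [2.57, 2.57, 3.14, 3.14, 3.14, 3.14, 3.14].

### API

Orientations are given as a 3x3 rotation matrix whose columns are the frame's x, y, z axes.
In Python, from rig import get_obs, snapshot, get_calibration, finish_job, search_frame gives the robot as it stands.
- The arm moves only by the tool drive_tool, never from a script. Its argument "rows" is a list of rows, each a list of 4 numbers: the shift along the tool's x, y, z normalised to -1 to 1, where 1 is 300 mm, then the turn about the tool's z normalised to -1 to 1, where 1 is 45 degrees. A call has 1 to 12 rows; each row is the pose to reach, as a shift and turn from the pose commanded when the call began, along the tool's axes at that moment; what a row does not reach only later rows make up. A row lasts 1/10 s, in which the tool goes at most 50 mm and 8.59 degrees, less where a joint would pass 70% of its speed; a pose out of reach is approached as far as the arm can. A call with a number of a shift or a turn outside -1 to 1 is refused whole. A call with a gripper value outside its range is refused whole. "grip" is the opening, from -1 (shut) to 1 (fully open), set as the call begins (left out, the last holds). The fingers move at their own pace and stop on an object; the grip force is fixed at half the most. Time passes only in rows, so rows that repeat a pose let the fingers close. It gives the time, the measured TCP pose, the force, the opening and the grip force at its end, in the units of the state.
- get_obs(): the state, without advancing time (a new reading comes with each control period).
- snapshot(name): name is "scene" or "top" or "wrist"; returns (picture, depth): 480x640x3 uint8, red, green, blue; 480x640 float32, m along the optical axis (not along the pixel's ray), 0 where there is no reading.
- get_calibration(name): a dict with "K" (3x3 intrinsics, pixels), "extrinsics" (4x4, takes a point from world to camera coordinates); the wrist camera has in their place "mount" (4x4, takes a point from camera to tool coordinates, whose origin is the TCP and whose axes are the flange's). Camera axes: x right, y up, looking along -z (the intrinsics and any distortion apply to the point x, -y, -z); pixel columns grow to the right and rows downward; lengths in m; the calibration is good to about 2 mm. A picture is of the moment at which its call begins: read the wrist's pose just before it. get_calibration takes no time and is no camera call.
- finish_job(): hands the job in; it is judged then, once.
Trained networks look in the newest picture that a camera, given by its name, has taken for a name from the list of things; names that differ only in an ending like _2 or _b are one class to them, and where a whole thing is asked for, a point or a joint stands for the part that bears it (a point fixed in the world has none). Each returns a list of dicts, best first, with "score" (0 to 1); they miss things now and then, are a little off and sometimes report something else, mostly with a low value. They report only what shows in the picture. A call takes as long as a camera call. They do not tell look-alikes from the thing itself.
- search_frame(query, camera): "location" ([x, y, z] in m, in the coordinates of the camera as it stood for that picture, good to about 4 mm: the middle of the surface that is visible of it).
The state is a dict: "time": time; "joint_pos": joint angles; "dq": joint speeds; "effort": joint torques, N m; "tcp_pos": TCP position; "eef_rot": TCP orientation; "ft_force": force on the tool from outside, world axes, zero at the start; "torque": the same for the moment, N m; "width": opening from 0.0 (shut) to 1.0 (fully open); "grip_force": force on a finger pad.
Only numpy, scipy, OpenCV 4.12 (cv2) and the standard library are available. Lean on these libraries where they do the work, as an engineer would, in place of code of your own. Each camera call takes 0.05 s, during which the arm holds its last target. There are 200 camera calls.

### The job

Load the steriliser for a run: lower its door fully, draw the tray right out, and stand every pot on the tray upright with a lid seated level on it (any lid fits any pot; there may be more lids than pots). Then slide the tray fully home, shut the door completely and press the start button. Leave the bottle, the tube rack and the aluminium ring where they are.

Things in the scene. Friction and masses are not known exactly. Their poses are not given: they have to be found in the camera images.
- oven: small benchtop dry-heat steriliser, light grey, 360 wide x 255 deep x 312 high, fixed. Origin: bench level, middle of the front face; its x axis points INTO the oven (away from the robot), y to the left of one facing it, z up. Chamber opening 300 wide, from 100 to 257 above the bench; over it a ledge up to 269, then the roof block up to 312, set back 50 from the front face.
- door_hinge (a point): middle of the door's hinge line (lower edge of the door, on the front face, 100 above the bench); the hinge line runs along the oven's y axis. The point's axes are the oven's.
- door (a joint): door angle: 0 shut (upright), 1.56 rad fully down (level, inner face 100 above the bench). Grows as the top comes down towards the robot. The hinge is stiff: the door stays at whatever angle it is left and takes up to about 6 N at the bar to move. It starts shut or slightly ajar (up to 0.15).
- door_bar (a point): middle of the door's round handle bar: 12 diameter, 250 long, parallel to the hinge, free between brackets at 115 either side. Shut: 196 above the hinge, 14 out from the front face, 16 below roof level. Door panel 300 wide, 154 high, 14 thick; the bar stands 36 beyond its top edge and can be pinched from above. Down: 196 out from the front face, 86 above the bench.
- tray (a joint): sliding steel shelf tray in the chamber: 0 fully in, 0.16 m fully out towards the robot (end stop). Slides with about 2 N of friction and stays where left. It starts 0 to 0.01 out. Draw it out only with the door down.
- tray_floor (a point): middle of the tray's floor, on its upper face (108 above the bench); axes as the oven's. Tray 200 deep (x) x 280 wide (y) outside, floor level, low edges 12 high and 4 thick all round. With the tray fully out this point is 48 in front of the oven's front face.
- tray_lip (a point): top middle of the tray's front upstand: a plate 110 wide, 8 thick, its top 24 above the tray floor, 96 in front of the tray's middle. With the tray fully in it is 16 behind the oven's front face.
- start_top (a point): top of the round start button (26 diameter, grey, in a black housing) on the roof, 71 behind the front face, 60 left of the middle.
- start (a joint): start button travel: 0 up, 0.006 m fully down; spring, about 5 N; comes back by itself. It counts as pressed beyond 0.004.
- pot1: open round stainless-steel pot, 60 outside diameter, 50 high, wall 3; about 0.15 kg. Origin: centre of its underside, z up. May be absent (None).
- pot1_rim (a point): centre of the mouth of pot1, 50 above its underside.
- pot2: open round stainless-steel pot, 60 outside diameter, 50 high, wall 3; about 0.15 kg. Origin: centre of its underside, z up. May be absent (None).
- pot2_rim (a point): centre of the mouth of pot2, 50 above its underside.
- pot3: open round stainless-steel pot, 60 outside diameter, 50 high, wall 3; about 0.15 kg. Origin: centre of its underside, z up. May be absent (None).
- pot3_rim (a point): centre of the mouth of pot3, 50 above its underside.
- lid1: steel lid, any lid fits any pot: disc 64 diameter, 4 thick, plug below it (48 diameter, 6 deep, chamfered, 3 play all round in the pot), black round knob above (16 diameter, 24 high). Origin: centre of the plug's underside, z up; disc from 6 to 10, knob from 10 to 34 above it. Seated, its origin is 44 above the pot's. On the bench it lies on its plug, knob up.
- lid2: steel lid, any lid fits any pot: disc 64 diameter, 4 thick, plug below it (48 diameter, 6 deep, chamfered, 3 play all round in the pot), black round knob above (16 diameter, 24 high). Origin: centre of the plug's underside, z up; disc from 6 to 10, knob from 10 to 34 above it. Seated, its origin is 44 above the pot's. On the bench it lies on its plug, knob up.
- lid3: steel lid, any lid fits any pot: disc 64 diameter, 4 thick, plug below it (48 diameter, 6 deep, chamfered, 3 play all round in the pot), black round knob above (16 diameter, 24 high). Origin: centre of the plug's underside, z up; disc from 6 to 10, knob from 10 to 34 above it. Seated, its origin is 44 above the pot's. On the bench it lies on its plug, knob up.
- flask: bystander: white plastic bottle, 60 diameter, 170 high; leave alone. Origin under its centre.
- tuberack: bystander: blue rack of capped tubes, 70 x 160, 76 high; leave alone. Origin under its centre.
- rotor: bystander: aluminium ring, 90 diameter, 22 high; leave alone. Origin under its centre.
Mind the look-alikes: they are no part of the job. Leave any brown or turquoise look-alike of the lid1 alone.

How it is judged:
On the way, in this order (a step that is already met when the one before it is completed fails the run):
1. the door is lowered fully (beyond 1.45 rad) (value of joint door above 1.45 rad), for 0.2 s.
2. the tray is drawn out (beyond 0.14 m) with the door down (value of joint tray above 0.14 m and value of joint door above 1.4 rad), for 0.2 s.
3. every pot stands on the tray with a lid seated level on it, while the tray is out (x of pot1 in the frame of tray_floor between -0.075 and 0.075 m and y of pot1 in the frame of tray_floor between -0.115 and 0.115 m and z of pot1 in the frame of tray_floor between -0.004 and 0.004 m and angle between each of pot1, pot2, pot3's own z axis and vertical below 0.06 rad and ((horizontal distance between pot1_rim and lid1 below 0.006 m and z of lid1 in the frame of pot1 between 0.041 and 0.047 m and angle between lid1's own z axis and vertical below 0.06 rad) or (horizontal distance between pot1_rim and lid2 below 0.006 m and z of lid2 in the frame of pot1 between 0.041 and 0.047 m and angle between lid2's own z axis and vertical below 0.06 rad) or (horizontal distance between pot1_rim and lid3 below 0.006 m and z of lid3 in the frame of pot1 between 0.041 and 0.047 m and angle between lid3's own z axis and vertical below 0.06 rad)) and x of pot2 in the frame of tray_floor between -0.075 and 0.075 m and y of pot2 in the frame of tray_floor between -0.115 and 0.115 m and z of pot2 in the frame of tray_floor between -0.004 and 0.004 m and ((horizontal distance between pot2_rim and lid1 below 0.006 m and z of lid1 in the frame of pot2 between 0.041 and 0.047 m and angle between lid1's own z axis and vertical below 0.06 rad) or (horizontal distance between pot2_rim and lid2 below 0.006 m and z of lid2 in the frame of pot2 between 0.041 and 0.047 m and angle between lid2's own z axis and vertical below 0.06 rad) or (horizontal distance between pot2_rim and lid3 below 0.006 m and z of lid3 in the frame of pot2 between 0.041 and 0.047 m and angle between lid3's own z axis and vertical below 0.06 rad)) and x of pot3 in the frame of tray_floor between -0.075 and 0.075 m and y of pot3 in the frame of tray_floor between -0.115 and 0.115 m and z of pot3 in the frame of tray_floor between -0.004 and 0.004 m and ((horizontal distance between pot3_rim and lid1 below 0.006 m and z of lid1 in the frame of pot3 between 0.041 and 0.047 m and angle between lid1's own z axis and vertical below 0.06 rad) or (horizontal distance between pot3_rim and lid2 below 0.006 m and z of lid2 in the frame of pot3 between 0.041 and 0.047 m and angle between lid2's own z axis and vertical below 0.06 rad) or (horizontal distance between pot3_rim and lid3 below 0.006 m and z of lid3 in the frame of pot3 between 0.041 and 0.047 m and angle between lid3's own z axis and vertical below 0.06 rad)) and value of joint tray above 0.1 m), for 0.3 s.
4. the tray is slid home (under 0.012 m) while the door is still down (value of joint tray below 0.012 m and value of joint door above 1.2 rad), for 0.2 s.
5. the door is shut (under 0.04 rad) on the tray (value of joint door below 0.04 rad and value of joint tray below 0.012 m), for 0.2 s.
6. the start button is pressed with the door shut (value of joint start above 0.004 m and value of joint door below 0.04 rad), for 0.05 s.
At the end, for the whole second after the job is handed in: Every pot stands upright (within 0.06 rad) and at rest on the tray, a lid seated on it (within 6 mm of centre, 3 mm of height, level within 0.06 rad); tray home within 12 mm, door shut within 0.04 rad, start button released (all of step 5 and x of pot1 in the frame of tray_floor between -0.075 and 0.075 m and y of pot1 in the frame of tray_floor between -0.115 and 0.115 m and z of pot1 in the frame of tray_floor between -0.004 and 0.004 m and angle between each of pot1, pot2, pot3's own z axis and vertical below 0.06 rad and ((horizontal distance between pot1_rim and lid1 below 0.006 m and z of lid1 in the frame of pot1 between 0.041 and 0.047 m and angle between lid1's own z axis and vertical below 0.06 rad) or (horizontal distance between pot1_rim and lid2 below 0.006 m and z of lid2 in the frame of pot1 between 0.041 and 0.047 m and angle between lid2's own z axis and vertical below 0.06 rad) or (horizontal distance between pot1_rim and lid3 below 0.006 m and z of lid3 in the frame of pot1 between 0.041 and 0.047 m and angle between lid3's own z axis and vertical below 0.06 rad)) and x of pot2 in the frame of tray_floor between -0.075 and 0.075 m and y of pot2 in the frame of tray_floor between -0.115 and 0.115 m and z of pot2 in the frame of tray_floor between -0.004 and 0.004 m and ((horizontal distance between pot2_rim and lid1 below 0.006 m and z of lid1 in the frame of pot2 between 0.041 and 0.047 m and angle between lid1's own z axis and vertical below 0.06 rad) or (horizontal distance between pot2_rim and lid2 below 0.006 m and z of lid2 in the frame of pot2 between 0.041 and 0.047 m and angle between lid2's own z axis and vertical below 0.06 rad) or (horizontal distance between pot2_rim and lid3 below 0.006 m and z of lid3 in the frame of pot2 between 0.041 and 0.047 m and angle between lid3's own z axis and vertical below 0.06 rad)) and x of pot3 in the frame of tray_floor between -0.075 and 0.075 m and y of pot3 in the frame of tray_floor between -0.115 and 0.115 m and z of pot3 in the frame of tray_floor between -0.004 and 0.004 m and ((horizontal distance between pot3_rim and lid1 below 0.006 m and z of lid1 in the frame of pot3 between 0.041 and 0.047 m and angle between lid1's own z axis and vertical below 0.06 rad) or (horizontal distance between pot3_rim and lid2 below 0.006 m and z of lid2 in the frame of pot3 between 0.041 and 0.047 m and angle between lid2's own z axis and vertical below 0.06 rad) or (horizontal distance between pot3_rim and lid3 below 0.006 m and z of lid3 in the frame of pot3 between 0.041 and 0.047 m and angle between lid3's own z axis and vertical below 0.06 rad)) and linear speed of each of pot1, pot2, pot3 below 0.03 m/s and value of joint start below 0.003 m); the robot touches nothing.
It fails at once if a bystander (bottle, tube rack or ring) is moved more than 30 mm (distance of any of flask, tuberack, rotor from where it was at the start of the episode above 0.03 m).
Of pot1, pot2, pot3 only 2 to 3 are there at a start; the rules pass over those that are not, and their reading is None.
At some moment in a run one of pot1, pot2, pot3, lid1, lid2, lid3 may be knocked a few centimetres aside while the robot is not near it.
It also fails if it takes over 210 s, if anything falls off the work surface, if the arm or the gripper's body presses on something with over 40 N, if the wrist force passes 120 N, or if a joint passes its speed limit or range.

## Working session

There is one attempt and no reset: what is moved stays moved. The work goes in short steps, Python scripts to look and compute and a tool call to move; the robot and the scene stay as the last step left them, time stands still between calls to the robot, and variables do not carry over. Pictures are saved under pics/ and viewed, at most 14 in all, crops included, and the job is handed in when it is done.

Besides the shell and the picture viewer there is one more tool, called after "Emit:" by a JSON object that holds its "fn" and its "kwargs", one argument or row to a line. drive_tool: Moves the arm, as the interface text tells. Its arguments: {"type":"object","properties":{"rows":{"type":"array","items":{"type":"array","items":{"type":"number"}}},"grip":{"type":"number"}},"required":["rows"]}

```bash
mkdir -p pics; cat > h.py <<'E'
import numpy as np, cv2
from rig import *
def cam2world(name,obs=None):
    c=get_calibration(name)
    if name!='wrist': return np.linalg.inv(np.array(c['extrinsics']))
    o=obs or get_obs(); T=np.eye(4); T[:3,:3]=o['eef_rot']; T[:3,3]=o['tcp_pos']
    return T@np.array(c['mount'])
def cloud(name,depth,M):
    K=np.array(get_calibration(name)['K']); v,u=np.mgrid[:480,:640]
    x=(u-K[0,2])/K[0,0]*depth; y=(v-K[1,2])/K[1,1]*depth
    return np.stack([x,-y,-depth],-1)@M[:3,:3].T+M[:3,3]
def proj(name,p,M):
    K=np.array(get_calibration(name)['K']); q=np.linalg.inv(M)@np.r_[p,1]
    return (K[0,0]*q[0]/-q[2]+K[0,2],K[1,1]*-q[1]/-q[2]+K[1,2])
def find(names,cam,M):
    for n in names:
        for d in search_frame(n,cam):
            if d['score']<.25: continue
            w=(M@np.r_[d['location'],1])[:3]; print(cam,n,round(d['score'],2),w.round(3),np.round(proj(cam,w,M)))
def shot(cam,fn=None):
    M=cam2world(cam); im,d=snapshot(cam)
    if fn: cv2.imwrite('pics/'+fn,im[...,::-1])
    return im,d,M,cloud(cam,d,M)
E
python3 - <<'E'
from h import *
for c in ('scene','top'):
    im,d,M,P=shot(c,c+'0.png'); np.savez(c+'0.npz',im=im,d=d,M=M,P=P)
    k=get_calibration(c); print(c,{a:b for a,b in k.items() if a!='extrinsics'},M.round(3).tolist())
    find(['pot1','lid1','flask','tuberack','rotor','oven','door_bar','start_top'],c,M)
o=get_obs();print(o)
E
```

```text
scene {'K': array([[582.98112214,   0.        , 315.62277497],
       [  0.        , 582.98112214, 241.28572794],
       [  0.        ,   0.        ,   1.        ]])} [[-0.434, -0.858, 0.275, 0.975], [0.901, -0.411, 0.139, 0.188], [-0.006, 0.308, 0.951, 1.624], [0.0, 0.0, 0.0, 1.0]]
scene pot1 0.84 [0.5   0.38  0.012] [454. 301.]
scene pot1 0.7 [ 0.493 -0.381  0.024] [216. 189.]
scene pot1 0.67 [ 0.619 -0.347  0.013] [207. 231.]
scene lid1 0.91 [0.558 0.219 0.008] [393. 295.]
scene lid1 0.83 [0.622 0.438 0.011] [457. 350.]
scene lid1 0.74 [0.625 0.328 0.012] [419. 333.]
scene lid1 0.7 [0.437 0.261 0.007] [423. 264.]
scene lid1 0.69 [ 0.436 -0.268  0.006] [260. 191.]
scene lid1 0.29 [ 0.392 -0.515  0.104] [189. 131.]
scene flask 0.72 [ 0.394 -0.515  0.104] [188. 132.]
scene tuberack 0.98 [ 0.571 -0.549  0.042] [153. 186.]
scene rotor 0.93 [0.409 0.529 0.017] [516. 295.]
scene rotor 0.54 [ 0.617 -0.348  0.018] [206. 230.]
scene oven 0.65 [0.768 0.029 0.314] [295. 312.]
scene door_bar 0.9 [0.612 0.034 0.252] [327. 261.]
scene door_bar 0.41 [0.495 0.377 0.009] [453. 299.]
scene start_top
[... 1284 characters left out ...]
': array([ 7.43902102e-05,  4.97995174e-04,  1.26783961e-03,  8.75158251e-04,
        8.77294661e-04, -7.46238025e-04,  5.63541677e-04]), 'effort': array([ 1.31708763e-03, -5.32215607e+01,  2.19678716e-02, -2.51629901e+01,
        1.13932695e-02,  1.18241216e-03, -6.14470821e-06]), 'tcp_pos': array([ 0.1473723 , -0.63305388,  0.23129531]), 'eef_rot': array([[ 9.73954073e-01,  2.26745365e-01, -5.51369854e-05],
       [ 2.26745365e-01, -9.73954075e-01, -1.49960948e-05],
       [-5.71011866e-05,  2.10345173e-06, -9.99999998e-01]]), 'ft_force': array([-1.00287175, -0.09189073,  0.19014139]), 'torque': array([ 0.02135304, -0.06353296, -0.0454169 ]), 'grip_force': 0.0, 'width': 0.9986120280873361}
```

View pics/scene0.png

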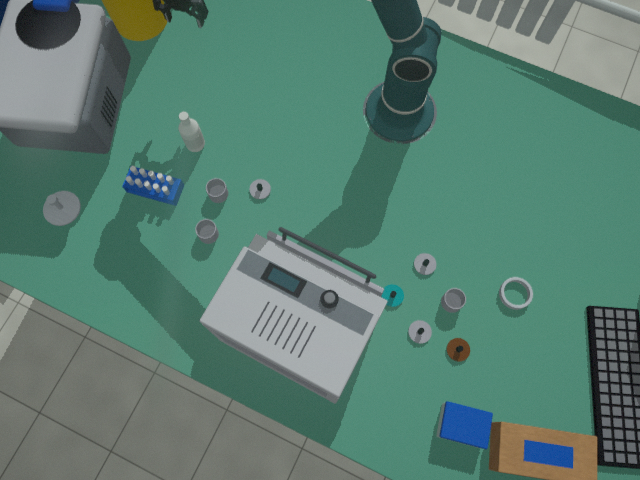

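View pics/top0.png

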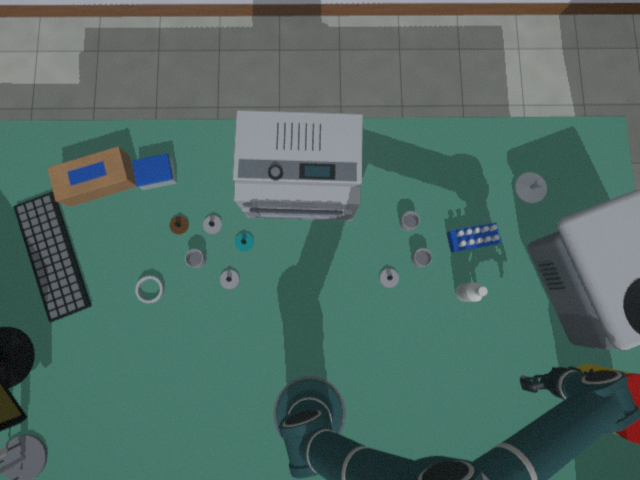

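Steel lids are at scene (260,189), (425,264) and (420,332); turquoise (393,295) and brown (458,350) are the look-alikes to leave alone. The pots are at (216,189), (206,231) and (454,299). Next I'll measure the oven, pots and lids from depth.

```bash
python3 - <<'E'
from h import *
def lid_im():
    im=cv2.imread('pics/scene0.png'); c=cv2.resize(im[170:370,180:500],(800,500),interpolation=2); cv2.imwrite('pics/crop.png',c)
lid_im()
objs={'potA':(.5,.38),'potB':(.497,-.378),'potC':(.621,-.348),'lidA':(.62,.326),'lidB':(.434,.262),'lidC':(.432,-.268)}
for c in ('scene','top'):
    z=np.load(c+'0.npz'); P=z['P'].reshape(-1,3); P=P[z['d'].ravel()>0]
    b=P[(abs(P[:,2])<.02)&(P[:,0]>.2)&(P[:,0]<.9)&(abs(P[:,1])<.5)]; print(c,'bench z',np.median(b[:,2]))
    ov=(abs(P[:,0]-.75)<.3)&(abs(P[:,1]-.03)<.3)
    r=P[ov&(abs(P[:,2]-.312)<.006)]
    q=cv2.minAreaRect((r[:,:2]*1000).astype(np.float32)); print('roof',np.round(q[0],1),np.round(q[1],1),q[2],cv2.boxPoints(q).round(0).tolist(),np.median(r[:,2]))
    r=P[ov&(P[:,0]<.68)&(P[:,2]>.275)&(P[:,2]<.306)]
    bar=r[r[:,0]<np.percentile(r[:,0],80)]
    print('high front',len(r),r.min(0).round(3),r.max(0).round(3))
    for n,(x,y) in objs.items():
        s=P[(np.hypot(P[:,0]-x,P[:,1]-y)<.05)]
        s=s[s[:,2]>(.042 if 'pot' in n else .020)]
        if len(s)>4:
            (cc,rr)=cv2.minEnclosingCircle((s[:,:2]*1000).astype(np.float32)); print(n,len(s),np.round(cc,1),round(rr,1),s.mean(0).round(4),s[:,2].max().round(3))
z=np.load('top0.npz');P=z['P']
for u in (255,297,340):
    print(u,[(v,*P[v,u].round(3)) for v in range(196,226,2)])
E
```

```text
scene bench z -1.0533330615292158e-05
roof [747.4  23.8] [359.9 285.1] 87.63597106933594 [[598.0, -150.0], [882.0, -162.0], [897.0, 198.0], [612.0, 209.0]] 0.31205489406989273
high front 597 [ 0.594 -0.149  0.275] [0.68  0.2   0.306]
potA 108 [503.2 376.2] 31.8 [0.5043 0.3753 0.049 ] 0.059
potB 86 [ 499.3 -379.2] 34.1 [ 0.498  -0.3771  0.0485] 0.063
potC 94 [ 622.4 -342.7] 31.6 [ 0.6237 -0.3422  0.0489] 0.057
lidA 34 [620.4 328.2] 9.3 [0.6216 0.3262 0.0319] 0.043
lidB 33 [445.8 267.7] 21.4 [0.436  0.2651 0.0314] 0.041
lidC 29 [ 428.9 -278.9] 17.3 [ 0.4327 -0.27    0.0313] 0.041
top bench z -0.0006432481423976899
roof [784.7  22.9] [359.3 205.9] 87.76616668701172 [[675.0, -153.0], [881.0, -161.0], [895.0, 198.0], [689.0, 206.0]] 0.3112730501191042
high front 507 [ 0.592 -0.151  0.275] [0.68  0.161 0.306]
potA 70 [500.5 375.8] 30.5 [0.4998 0.3749 0.0479] 0.057
potB 61 [ 494.1 -377.5] 30.6 [ 0.4947 -0.3763  0.0482] 0.053
potC 61 [ 619.5 -342.5] 30.6 [ 0.6205 -0.3425  0.0478] 0.054
lidA 21 [616.6 326.4] 7.5 [0.6161 0.326  0.0322] 0.039
lidB 23 [430.8 265. ] 7.7 [0.4306 0.2648 0.0321] 0.0
[... 2267 characters left out ...]
t64(0.628), np.float64(-0.094), np.float64(0.263)), (206, np.float64(0.657), np.float64(-0.104), np.float64(0.105)), (208, np.float64(0.65), np.float64(-0.104), np.float64(0.109)), (210, np.float64(0.613), np.float64(-0.095), np.float64(0.253)), (212, np.float64(0.599), np.float64(-0.092), np.float64(0.295)), (214, np.float64(0.593), np.float64(-0.092), np.float64(0.295)), (216, np.float64(0.605), np.float64(-0.097), np.float64(0.204)), (218, np.float64(0.61), np.float64(-0.101), np.float64(0.146)), (220, np.float64(0.628), np.float64(-0.109), np.float64(0.015)), (222, np.float64(0.624), np.float64(-0.109), np.float64(-0.002)), (224, np.float64(0.618), np.float64(-0.11), np.float64(-0.007))]
```

View pics/crop.png

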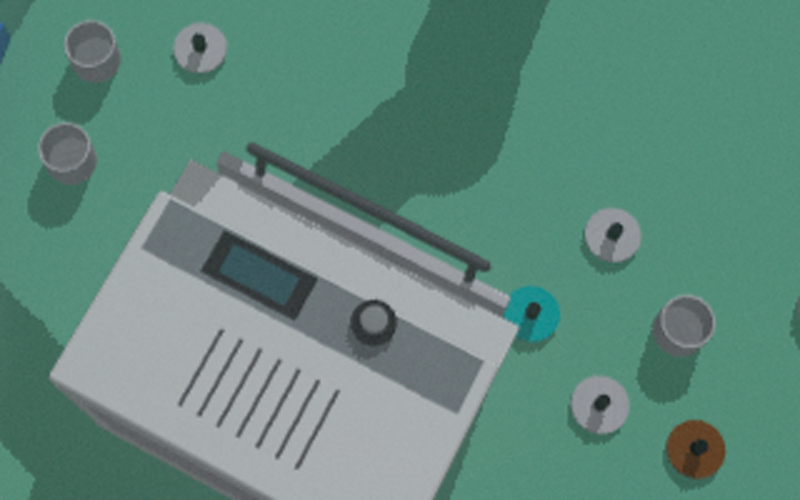

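Crop: the steel lids at (200,47), (612,235) and (600,404) are grey, while the turquoise (531,312) and brown (696,448) look-alikes are clearly different. The oven origin is about (0.634, 0.0285) with yaw −2.2°, and the door is slightly ajar.

```bash
cat >> h.py <<'E'
O=np.array([.634,.0285]); A=-.0389
def ow(x,y,z): return np.array([O[0]+x*np.cos(A)-y*np.sin(A),O[1]+x*np.sin(A)+y*np.cos(A),z])
def to(*wps):
    """wps: (x,y,z,yaw_deg of tool x) -> normalised row from present pose"""
    o=get_obs(); R=np.array(o['eef_rot']); yaw=np.degrees(np.arctan2(R[1,0],R[0,0]))
    print('tcp',o['tcp_pos'].round(4),'yaw',yaw.round(2),'t',round(o['time'],2),'w',round(o['width'],3),'F',o['ft_force'].round(1))
    for x,y,z,w in wps:
        s=R.T@(np.array([x,y,z])-o['tcp_pos'])/.3
        t=-((w-yaw+180)%360-180)/45
        print((x,y,z,w),'->',np.r_[s,t].round(3).tolist())
E
python3 -c "
from h import *
to((.3,-.4,.40,47),(.43,-.15,.4,60),(.5,.03,.40,87.8))"
```

```text
tcp [ 0.1474 -0.6331  0.2313] yaw 13.11 t 0.9 w 0.999 F [-1.  -0.1  0.2]
(0.3, -0.4, 0.4, 47) -> [0.672, -0.641, -0.562, -0.753]
(0.43, -0.15, 0.4, 60) -> [1.283, -1.355, -0.562, -1.042]
(0.5, 0.03, 0.4, 87.8) -> [1.646, -1.886, -0.562, -1.66]
```

Emit:
{"fn": "drive_tool", "kwargs": {
  "rows": [
    [0.05,-0.05,-0.15,-0.1],
    [0.15,-0.15,-0.3,-0.25],
    [0.25,-0.25,-0.43,-0.4],
    [0.35,-0.35,-0.56,-0.55],
    [0.45,-0.43,-0.56,-0.7],
    [0.56,-0.53,-0.56,-0.75],
    [0.67,-0.64,-0.56,-0.75],
    [0.67,-0.64,-0.56,-0.75]
  ],
  "grip": 1
}}

```text
time: 1.7
tcp_pos: [0.3042, -0.3946, 0.4005]
eef_rot: [[0.676, 0.737, 0.003], [0.737, -0.676, -0.0], [0.002, 0.002, -1.0]]
ft_force: [-0.2, -1.2, -0.0]
width: 1.002
grip_force: 0.0
```

```bash
python3 -c "
from h import *
to((.43,-.15,.4,75),(.47,.03,.40,87.8))"
```

```text
tcp [ 0.3042 -0.3946  0.4005] yaw 47.48 t 1.7 w 1.002 F [-0.2 -1.2 -0. ]
(0.43, -0.15, 0.4, 75) -> [0.884, -0.242, 0.003, -0.612]
(0.47, 0.03, 0.4, 87.8) -> [1.417, -0.549, 0.003, -0.896]
```

Emit:
{"fn": "drive_tool", "kwargs": {
  "rows": [
    [0.12,-0.03,0,-0.15],
    [0.27,-0.06,0,-0.3],
    [0.42,-0.1,0,-0.45],
    [0.57,-0.15,0,-0.6],
    [0.72,-0.2,0,-0.75],
    [0.88,-0.27,0,-0.9],
    [1.0,-0.35,0,-0.9],
    [1.0,-0.35,0,-0.9]
  ]
}}

```text
time: 2.5
tcp_pos: [0.4292, -0.1035, 0.3999]
eef_rot: [[0.035, 0.999, 0.001], [0.999, -0.035, 0.001], [0.001, 0.001, -1.0]]
ft_force: [0.1, -0.8, 0.5]
width: 1.004
grip_force: 0.0
```

```bash
python3 - <<'E'
from h import *
im,d,M,P=shot('wrist','w1.png'); np.savez('w1.npz',im=im,d=d,M=M,P=P)
Q=P.reshape(-1,3); Q=Q[d.ravel()>0]
# bar in oven frame
c,s=np.cos(A),np.sin(A); r=Q[:,:2]-O; ox=r[:,0]*c+r[:,1]*s; oy=-r[:,0]*s+r[:,1]*c
m=(ox<-.005)&(ox>-.08)&(Q[:,2]>.28)&(abs(oy)<.13)
print(m.sum())
for a in np.arange(-.12,.12,.04):
    k=m&(oy>a)&(oy<a+.04)
    if k.sum()>5: print(a.round(2),np.percentile(ox[k],[2,50,98]).round(4),np.percentile(Q[k,2],[50,98]).round(4))
m=(ox<.1)&(ox>-.02)&(abs(Q[:,2]-.269)<.006)&(abs(oy)<.15)
if m.sum()>20: print('ledge front',np.percentile(ox[m],[1,50]).round(4))
to((*ow(-.032,0,.34)[:2],.34,87.8),(*ow(-.031,0,.28)[:2],.281,87.8))
E
```

```text
5342
-0.12 [-0.0364 -0.0332 -0.0263] [0.2978 0.3001]
-0.08 [-0.0363 -0.0331 -0.0261] [0.298  0.3002]
-0.04 [-0.0362 -0.033  -0.0259] [0.2979 0.3003]
0.0 [-0.036  -0.0353 -0.0348] [0.2926 0.2938]
ledge front [0.0001 0.01  ]
tcp [ 0.4287 -0.1072  0.3997] yaw 87.7 t 2.55 w 1.0 F [-0.4 -1.2  0.4]
(np.float64(0.6020242083070814), np.float64(0.029744486083117385), 0.34, 87.8) -> [0.479, 0.559, 0.199, -0.002]
(np.float64(0.6030234517974851), np.float64(0.029705595893019965), 0.281, 87.8) -> [0.479, 0.562, 0.396, -0.002]
```

View pics/w1.png

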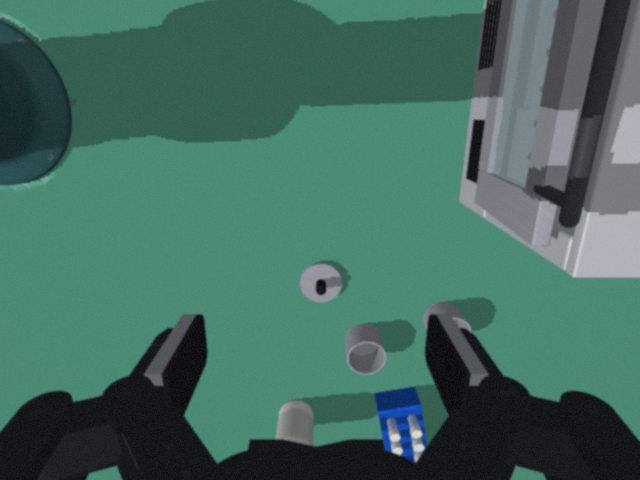

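Depth puts the bar centre at ox −0.030, z 0.294 (door angle about 0.083 rad), so my oven frame agrees. The wrist view shows the bar at the upper right (600,100) and the lid and pots at (321,284), (365,350) and (443,318).

Emit:
{"fn": "drive_tool", "kwargs": {
  "rows": [
    [0.12,0.14,0.03,0],
    [0.24,0.28,0.06,0],
    [0.36,0.42,0.1,0],
    [0.48,0.56,0.13,0],
    [0.48,0.56,0.15,0],
    [0.48,0.562,0.15,0],
    [0.48,0.562,0.2,0],
    [0.48,0.562,0.27,0],
    [0.48,0.562,0.34,0],
    [0.48,0.562,0.396,0],
    [0.48,0.562,0.396,0]
  ]
}}

```text
time: 3.65
tcp_pos: [0.6011, 0.0232, 0.2778]
eef_rot: [[0.049, 0.999, -0.005], [0.999, -0.049, -0.002], [-0.002, -0.005, -1.0]]
ft_force: [-0.5, -0.4, 0.2]
width: 0.998
grip_force: 0.0
```

Emit:
{"fn": "drive_tool", "kwargs": {
  "rows": [
    [0,0,0,0],
    [0,0,0,0],
    [0,0,0,0],
    [0,0,0,0],
    [0,0,0,0],
    [0,0,0,0],
    [0,0,0,0],
    [0,0,0,0]
  ],
  "grip": -1
}}

```text
time: 4.45
tcp_pos: [0.6034, 0.0263, 0.281]
eef_rot: [[0.046, 0.999, 0.001], [0.999, -0.046, -0.0], [-0.0, 0.001, -1.0]]
ft_force: [-1.3, -0.7, 4.6]
width: 0.113
grip_force: 58.7
```

```bash
python3 - <<'E'
from h import *
def bar(t): return -(.014*np.cos(t)+.196*np.sin(t)), .1+.196*np.cos(t)-.014*np.sin(t)
o=get_obs(); x0,z0=bar(.083)
for t in (.2,.35,.5,.65,.8,.95,1.1,1.25,1.4,1.5,1.56,1.58):
    x,z=bar(t); print(t,round((x-x0)/.3,3),round(-(z-z0)/.3,3))
to((*ow(-.0303,0,0)[:2],.281,87.8))
E
```

```text
0.2 -0.075 0.016
0.35 -0.167 0.049
0.5 -0.254 0.096
0.65 -0.332 0.155
0.8 -0.401 0.226
0.95 -0.458 0.305
1.1 -0.503 0.392
1.25 -0.534 0.485
1.4 -0.551 0.582
1.5 -0.554 0.648
1.56 -0.553 0.687
1.58 -0.552 0.7
tcp [0.6034 0.0263 0.281 ] yaw 87.36 t 4.45 w 0.113 F [-1.3 -0.7  4.6]
(np.float64(0.6037229222407676), np.float64(0.029678372759951773), 0.281, 87.8) -> [0.011, 0.0, -0.0, -0.01]
```

Emit:
{"fn": "drive_tool", "kwargs": {
  "rows": [
    [0,-0.075,0.016,0],
    [0,-0.167,0.049,0],
    [0,-0.254,0.096,0],
    [0,-0.332,0.155,0],
    [0,-0.401,0.226,0],
    [0,-0.458,0.305,0],
    [0,-0.503,0.392,0],
    [0,-0.534,0.485,0],
    [0,-0.551,0.582,0],
    [0,-0.554,0.648,0],
    [0,-0.553,0.69,0],
    [0,-0.553,0.7,0]
  ]
}}

```text
time: 5.65
tcp_pos: [0.439, 0.034, 0.0715]
eef_rot: [[0.046, 0.999, 0.002], [0.999, -0.046, -0.001], [-0.001, 0.002, -1.0]]
ft_force: [-9.1, -3.0, 49.1]
width: 0.115
grip_force: 70.9
```

Emit:
{"fn": "drive_tool", "kwargs": {
  "rows": [
    [0,0,0,0],
    [0,0,0,0],
    [0,0,0,0],
    [0,0,0,0]
  ]
}}

```text
time: 6.05
tcp_pos: [0.439, 0.034, 0.0718]
eef_rot: [[0.046, 0.999, 0.003], [0.999, -0.046, -0.001], [-0.001, 0.003, -1.0]]
ft_force: [-0.0, -1.3, 15.6]
width: 0.113
grip_force: 67.0
```

Emit:
{"fn": "drive_tool", "kwargs": {
  "rows": [
    [0,0,0,0],
    [0,0,0,0],
    [0,0,0,0],
    [0,0,-0.05,0],
    [0,0,-0.15,0],
    [0,0,-0.3,0],
    [-0.1,0,-0.45,0],
    [-0.25,0.1,-0.6,0],
    [-0.4,0.2,-0.75,0],
    [-0.4,0.2,-0.75,0],
    [-0.4,0.2,-0.75,0]
  ],
  "grip": -0.4
}}

```text
time: 7.15
tcp_pos: [0.4952, -0.0936, 0.2986]
eef_rot: [[0.053, 0.999, 0.007], [0.999, -0.053, -0.002], [-0.002, 0.007, -1.0]]
ft_force: [0.4, -0.3, -0.0]
width: 0.302
grip_force: 0.0
```

```bash
python3 - <<'E'
from h import *
im,d,M,P=shot('wrist','w2.png'); np.savez('w2.npz',im=im,d=d,M=M,P=P)
print('cam at',M[:3,3].round(3))
Q=P.reshape(-1,3); Q=Q[d.ravel()>0]
c,s=np.cos(A),np.sin(A); r=Q[:,:2]-O; ox=r[:,0]*c+r[:,1]*s; oy=-r[:,0]*s+r[:,1]*c
def rep(n,m): print(n,m.sum(), m.sum() and (np.percentile(ox[m],[2,50,98]).round(4),np.percentile(Q[m,2],[2,50,98]).round(4)))
rep('lip',(abs(ox-.01)<.025)&(abs(oy)<.05)&(abs(Q[:,2]-.132)<.004))
rep('door',(abs(ox+.08)<.05)&(abs(oy)<.1)&(abs(Q[:,2]-.1)<.02))
rep('bar',(abs(ox+.196)<.02)&(abs(oy)<.1)&(abs(Q[:,2]-.09)<.01))
to()
E
```

```text
cam at [ 0.499 -0.011  0.44 ]
lip 1296 (array([0.0097, 0.0129, 0.0174]), array([0.1284, 0.1309, 0.1327]))
door 20520 (array([-0.1281, -0.0803, -0.0321]), array([0.0943, 0.096 , 0.1009]))
bar 2471 (array([-0.2005, -0.1941, -0.1892]), array([0.0877, 0.0921, 0.0943]))
tcp [ 0.4931 -0.0907  0.2964] yaw 87.12 t 7.2 w 0.298 F [-0.9 -0.  -1.2]
```

View pics/w2.png

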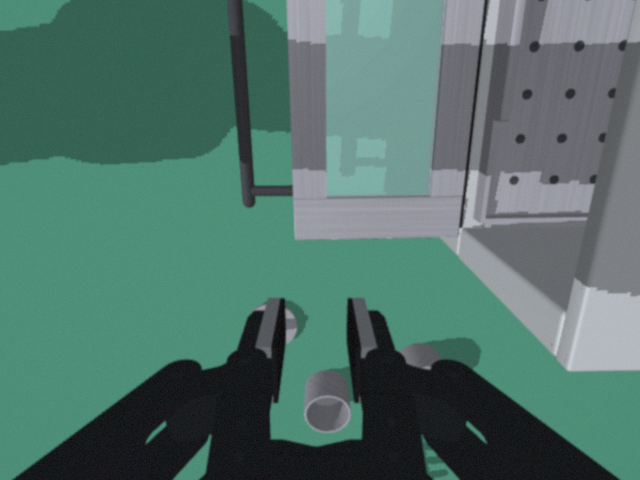

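The door is down and the lip is at ox 0.0097–0.0174 (tray about 2.5 mm out). Reaching it means going under the ledge front, so I'll check the gripper's real shape in depth first.

```bash
python3 - <<'E'
from h import *
mt=np.array(get_calibration('wrist')['mount']); print(mt.round(3).tolist())
for f in ('w1','w2'):
    z=np.load(f+'.npz'); d=z['d']; print(f,'zeros',(d==0).mean(), 'min',d[d>0].min())
    T=cloud('wrist',d,mt); m=(d>0)&(T[...,2]<.03)&(np.abs(T[...,1])<.12)&(np.abs(T[...,0])<.1)&(T[...,2]>-.2)
    for lo in np.arange(-.12,.02,.01):
        k=m&(T[...,2]>=lo)&(T[...,2]<lo+.01)
        if k.sum()>10:
            y=T[...,1][k]; x=T[...,0][k]; print(lo.round(2),k.sum(),'y',np.percentile(y[y<0],[1,99]).round(4) if (y<0).any() else '',np.percentile(y[y>0],[1,99]).round(4) if (y>0).any() else '','x',x.min().round(3),x.max().round(3))
E
```

```text
[[-0.001, 0.947, 0.322, 0.082], [1.0, 0.001, -0.0, 0.0], [-0.001, 0.322, -0.947, -0.142], [0.0, 0.0, 0.0, 1.0]]
w1 zeros 0.0041015625 min 0.07046079
-0.09 9717 y [-0.0649 -0.0008] [0.0007 0.0665] x 0.007 0.018
-0.08 13219 y [-0.0717 -0.0008] [0.0007 0.0722] x -0.006 0.018
-0.07 14671 y [-0.0733 -0.0382] [0.0382 0.0732] x -0.013 0.016
-0.06 3251 y [-0.0706 -0.042 ] [0.0418 0.0712] x -0.001 0.014
-0.05 2888 y [-0.0559 -0.0423] [0.0422 0.0558] x -0.012 0.012
-0.04 2538 y [-0.0562 -0.0423] [0.0422 0.056 ] x -0.013 0.012
-0.03 2025 y [-0.0561 -0.0424] [0.0422 0.0559] x -0.012 0.011
-0.02 886 y [-0.0538 -0.0424] [0.0423 0.054 ] x -0.012 0.011
w2 zeros 0.0040234375 min 0.07042029
-0.09 8280 y [-0.0601 -0.0008] [0.0007 0.0601] x 0.007 0.018
-0.08 14237 y [-0.0578 -0.0008] [0.0007 0.0577] x -0.005 0.018
-0.07 7936 y [-0.0533 -0.012 ] [0.0119 0.0532] x -0.013 0.018
-0.06 11180 y [-0.0482 -0.0139] [0.0139 0.0479] x -0.014 0.014
-0.05 3482 y [-0.0439 -0.0144] [0.0143 0.0439] x -0.013 0.014
-0.04 1810 y [-0.0259 -0.0128] [0.0127 0.0259] x -0.012 0.012
-0.03 1445 y [-0.0263 -0.0128] [0.0127 0.0262] x -0.012 0.011
-0.02 1188 y [-0.0263 -0.0128] [0.0127 0.0263] x -0.012 0.012
-0.01 642 y [-0.0255 -0.0128] [0.0127 0.025 ] x -0.012 0.011
```

```bash
python3 -c "
from h import *
to((*ow(-.08,0,0)[:2],.29,87.8),(*ow(-.08,0,0)[:2],.130,87.8),(*ow(-.055,0,0)[:2],.130,87.8))"
```

```text
tcp [ 0.4931 -0.0907  0.2964] yaw 87.12 t 7.2 w 0.298 F [-0.9 -0.  -1.2]
(np.float64(0.5540605207677033), np.float64(0.03161121520779346), 0.29, 87.8) -> [0.418, 0.182, 0.022, -0.015]
(np.float64(0.5540605207677033), np.float64(0.03161121520779346), 0.13, 87.8) -> [0.418, 0.181, 0.555, -0.015]
(np.float64(0.579041608027796), np.float64(0.030638960455358), 0.13, 87.8) -> [0.419, 0.265, 0.555, -0.015]
```

Emit:
{"fn": "drive_tool", "kwargs": {
  "rows": [
    [0.13,0.06,0.02,-0.01],
    [0.26,0.12,0.02,-0.015],
    [0.42,0.18,0.02,-0.015],
    [0.42,0.18,0.15,-0.015],
    [0.42,0.18,0.28,-0.015],
    [0.42,0.18,0.42,-0.015],
    [0.42,0.18,0.555,-0.015],
    [0.42,0.18,0.555,-0.015],
    [0.42,0.22,0.555,-0.015],
    [0.42,0.265,0.555,-0.015],
    [0.42,0.265,0.555,-0.015],
    [0.42,0.265,0.555,-0.015]
  ],
  "grip": 1
}}

```text
time: 8.4
tcp_pos: [0.5782, 0.0339, 0.1307]
eef_rot: [[0.034, 0.999, 0.003], [0.999, -0.034, 0.0], [0.0, 0.003, -1.0]]
ft_force: [0.3, -0.2, 0.1]
width: 0.999
grip_force: 0.0
```

```bash
python3 -c "
from h import *
to((*ow(-.040,0,0)[:2],.125,87.8),(*ow(-.040,0,0)[:2],.119,87.8),(*ow(-.040,0,0)[:2],.117,87.8))"
```

```text
tcp [0.5782 0.0339 0.1307] yaw 88.03 t 8.4 w 0.999 F [ 0.3 -0.2  0.1]
(np.float64(0.5940302603838516), np.float64(0.03005560760389673), 0.125, 87.8) -> [-0.011, 0.053, 0.019, 0.005]
(np.float64(0.5940302603838516), np.float64(0.03005560760389673), 0.119, 87.8) -> [-0.011, 0.053, 0.039, 0.005]
(np.float64(0.5940302603838516), np.float64(0.03005560760389673), 0.117, 87.8) -> [-0.011, 0.053, 0.046, 0.005]
```

Emit:
{"fn": "drive_tool", "kwargs": {
  "rows": [
    [0,0.02,0.015,0],
    [0,0.035,0.018,0],
    [0,0.045,0.018,0],
    [0,0.053,0.018,0],
    [0,0.053,0.018,0],
    [0,0.053,0.018,0]
  ]
}}

```text
time: 9.0
tcp_pos: [0.5929, 0.033, 0.1235]
eef_rot: [[0.034, 0.999, -0.0], [0.999, -0.034, 0.0], [0.0, -0.0, -1.0]]
ft_force: [-0.3, 0.1, 0.5]
width: 0.996
grip_force: 0.0
```

Emit:
{"fn": "drive_tool", "kwargs": {
  "rows": [
    [0,0,0.01,0],
    [0,0,0.018,0],
    [0,0,0.022,0],
    [0,0,0.025,0],
    [0,0,0.025,0],
    [0,0,0.025,0]
  ]
}}

```text
time: 9.6
tcp_pos: [0.5931, 0.0329, 0.1161]
eef_rot: [[0.034, 0.999, 0.0], [0.999, -0.034, -0.0], [-0.0, 0.0, -1.0]]
ft_force: [-1.3, -0.3, -0.2]
width: 1.001
grip_force: 0.0
```

Emit:
{"fn": "drive_tool", "kwargs": {
  "rows": [
    [0,0,0.006,0],
    [0,0,0.012,0],
    [0,0,0.012,0],
    [0,0,0.012,0]
  ]
}}

```text
time: 10.0
tcp_pos: [0.5931, 0.0329, 0.1125]
eef_rot: [[0.034, 0.999, 0.0], [0.999, -0.034, -0.0], [-0.0, 0.0, -1.0]]
ft_force: [-0.1, 1.0, -0.0]
width: 1.001
grip_force: 0.3
```

Emit:
{"fn": "drive_tool", "kwargs": {
  "rows": [
    [0,0,-0.02,0],
    [0,0,-0.04,0],
    [0,0,-0.04,0],
    [0,0.007,-0.04,0],
    [0,0.013,-0.04,0],
    [0,0.013,-0.04,0],
    [0,0.013,-0.04,0]
  ]
}}

```text
time: 10.7
tcp_pos: [0.5968, 0.0328, 0.1242]
eef_rot: [[0.034, 0.999, -0.0], [0.999, -0.034, 0.0], [0.0, -0.0, -1.0]]
ft_force: [0.4, 0.5, -0.4]
width: 0.996
grip_force: 0.0
```

Emit:
{"fn": "drive_tool", "kwargs": {
  "rows": [
    [0,0,0.01,0],
    [0,0,0.02,0],
    [0,0,0.025,0],
    [0,0,0.025,0],
    [0,0,0.025,0]
  ]
}}

```text
time: 11.2
tcp_pos: [0.598, 0.0328, 0.1186]
eef_rot: [[0.034, 0.999, 0.003], [0.999, -0.034, -0.001], [-0.001, 0.003, -1.0]]
ft_force: [-2.2, -0.8, 11.1]
width: 0.998
grip_force: 5.2
```

Emit:
{"fn": "drive_tool", "kwargs": {
  "rows": [
    [0,0,0.003,0],
    [0,-0.015,0.004,0],
    [0,-0.04,0.004,0],
    [0,-0.07,0.004,0],
    [0,-0.1,0.004,0],
    [0,-0.13,0.004,0],
    [0,-0.15,0.004,0],
    [0,-0.15,0.004,0]
  ]
}}

```text
time: 12.0
tcp_pos: [0.5542, 0.0345, 0.1183]
eef_rot: [[0.034, 0.999, 0.006], [0.999, -0.034, -0.0], [-0.0, 0.006, -1.0]]
ft_force: [-1.7, 0.2, 14.4]
width: 1.001
grip_force: 7.2
```

```bash
cat >> h.py <<'E'
def ovf(P):
    c,s=np.cos(A),np.sin(A); r=P[...,:2]-O; return r[...,0]*c+r[...,1]*s, -r[...,0]*s+r[...,1]*c, P[...,2]
E
python3 - <<'E'
from h import *
im,d,M,P=shot('wrist','w3.png')
ox,oy,z=ovf(P); to()
for lo in np.arange(-.03,.13,.02):
    k=(d>0)&(oy>lo)&(oy<lo+.02)&(abs(ox+.02)<.05)&(abs(z-.131)<.004)
    if k.sum()>5: print(lo.round(2),k.sum(),np.percentile(ox[k],[2,50,98]).round(4))
E
```

```text
tcp [0.5543 0.0345 0.1183] yaw 88.03 t 12.05 w 0.998 F [-2.6 -1.8 14.5]
-0.03 235 [-0.0332 -0.032  -0.0284]
-0.01 180 [-0.0377 -0.0373 -0.0256]
0.01 1125 [-0.0347 -0.03   -0.0256]
0.03 1290 [-0.0329 -0.0299 -0.0255]
0.05 236 [-0.0327 -0.0296 -0.0255]
```

The friction drag works: the tray is about 46 mm out. Continuing to the end stop.

Emit:
{"fn": "drive_tool", "kwargs": {
  "rows": [
    [0,-0.02,0.001,0],
    [0,-0.06,0.001,0],
    [0,-0.1,0.001,0],
    [0,-0.14,0.001,0],
    [0,-0.18,0.001,0],
    [0,-0.22,0.001,0],
    [0,-0.26,0.001,0],
    [0,-0.3,0.001,0],
    [0,-0.34,0.001,0],
    [0,-0.37,0.001,0],
    [0,-0.39,0.001,0],
    [0,-0.395,0.001,0]
  ]
}}

```text
time: 13.25
tcp_pos: [0.4346, 0.0386, 0.1165]
eef_rot: [[0.034, 0.999, 0.003], [0.999, -0.034, -0.0], [-0.0, 0.003, -1.0]]
ft_force: [0.6, -0.4, 0.3]
width: 1.0
grip_force: 0.0
```

Emit:
{"fn": "drive_tool", "kwargs": {
  "rows": [
    [0,0,0,0],
    [0,0,0,0],
    [0,0,-0.1,0],
    [0,0,-0.25,0],
    [0,0,-0.4,0],
    [0,0,-0.55,0],
    [-0.15,0.1,-0.68,0],
    [-0.3,0.2,-0.8,0],
    [-0.3,0.2,-0.8,0],
    [-0.3,0.2,-0.8,0]
  ]
}}

```text
time: 14.25
tcp_pos: [0.4927, -0.0576, 0.3569]
eef_rot: [[0.041, 0.999, 0.003], [0.999, -0.041, -0.0], [-0.0, 0.003, -1.0]]
ft_force: [-0.6, 0.4, -0.3]
width: 0.998
grip_force: 0.0
```

```bash
python3 - <<'E'
from h import *
im,d,M,P=shot('wrist','w3.png')
ox,oy,z=ovf(P); to()
for lo in np.arange(-.07,.08,.02):
    k=(d>0)&(oy>lo)&(oy<lo+.02)&(abs(ox+.12)<.08)&(abs(z-.131)<.004)
    if k.sum()>5: print(lo.round(2),k.sum(),np.percentile(ox[k],[2,50,98]).round(4))
k=(d>0)&(abs(ox+.05)<.06)&(abs(oy)<.1)&(abs(z-.108)<.02); print('floor z',np.percentile(z[k],[5,50,95]).round(4))
E
```

```text
tcp [ 0.4911 -0.0551  0.3555] yaw 87.84 t 14.3 w 1.003 F [ 0.4  0.2 -1.2]
-0.07 60 [-0.1469 -0.1432 -0.1394]
-0.05 198 [-0.1468 -0.143  -0.1393]
-0.03 206 [-0.1466 -0.1428 -0.1392]
-0.01 215 [-0.1463 -0.1427 -0.1391]
0.01 227 [-0.147  -0.1433 -0.139 ]
0.03 231 [-0.1468 -0.1432 -0.1397]
0.05 32 [-0.1465 -0.1431 -0.1397]
floor z [0.1058 0.1071 0.1085]
```

The tray is fully out (0.159 m). Now the right-hand group, viewed with the wrist camera.

Emit:
{"fn": "drive_tool", "kwargs": {
  "rows": [
    [-0.15,0,0,0],
    [-0.3,0,0,0],
    [-0.45,0,0,0],
    [-0.6,0,0,0],
    [-0.75,0.03,0,0],
    [-0.75,0.03,0,0],
    [-0.75,0.03,0,0],
    [-0.75,0.03,0,0]
  ]
}}

```text
time: 15.1
tcp_pos: [0.4918, -0.2763, 0.3548]
eef_rot: [[0.031, 1.0, -0.001], [1.0, -0.031, 0.002], [0.002, -0.001, -1.0]]
ft_force: [0.1, 0.6, 0.8]
width: 0.998
grip_force: 0.0
```

```bash
cat >> h.py <<'E'
from scipy.optimize import least_squares
def circ(p,r):
    f=lambda c:np.hypot(p[:,0]-c[0],p[:,1]-c[1])-r
    return least_squares(f,p.mean(0),loss='soft_l1',f_scale=.001).x
def locate(guess,P,d,z0=0.):
    """guess {name:(x,y)}; pot -> rim centre, lid -> knob-top centre and disc centre"""
    Q=P[d>0]; out={}
    for n,(x,y) in guess.items():
        q=Q[np.hypot(Q[:,0]-x,Q[:,1]-y)<.048]; h=q[:,2]-z0
        if 'pot' in n:
            s=q[(h>.046)&(h<.056)]
            if len(s)>20: c=circ(s[:,:2],.0285); print(n,len(s),'rim',c.round(4),'z',np.median(s[:,2]).round(4),'spread',np.std(np.hypot(*(s[:,:2]-c).T)).round(4)); out[n]=c
        else:
            k=q[h>.031]; k=k[k[:,2]<z0+.040]
            s=q[(h>.006)&(h<.013)]
            c=k[:,:2].mean(0) if len(k) else None
            if len(s)>30: cc,r=cv2.minEnclosingCircle((s[:,:2]*1000).astype(np.float32))
            print(n,len(k),'knob',c if c is None else c.round(4),'disc',np.round(cc,1) if len(s)>30 else None,round(r,1) if len(s)>30 else None); out[n]=c
    return out
E
python3 - <<'E'
from h import *
im,d,M,P=shot('wrist','w4.png'); to()
locate({'potB':(.497,-.378),'potC':(.6215,-.3425),'lidC':(.431,-.269)},P,d)
find(['pot1','lid1'],'wrist',M)
E
```

```text
tcp [ 0.4919 -0.2763  0.3552] yaw 88.23 t 15.15 w 1.001 F [-0.1  0.5  0. ]
potB 366 rim [ 0.496  -0.3799] z 0.0487 spread 0.0009
potC 403 rim [ 0.6209 -0.3445] z 0.0488 spread 0.0009
lidC 129 knob [ 0.4311 -0.2722] disc [ 431.  -272.5] 32.0
wrist pot1 0.76 [ 0.627 -0.353  0.018] [421. 233.]
wrist pot1 0.7 [ 0.499 -0.389  0.018] [324. 262.]
wrist lid1 0.64 [ 0.432 -0.273  0.007] [269. 176.]
```

View pics/w4.png

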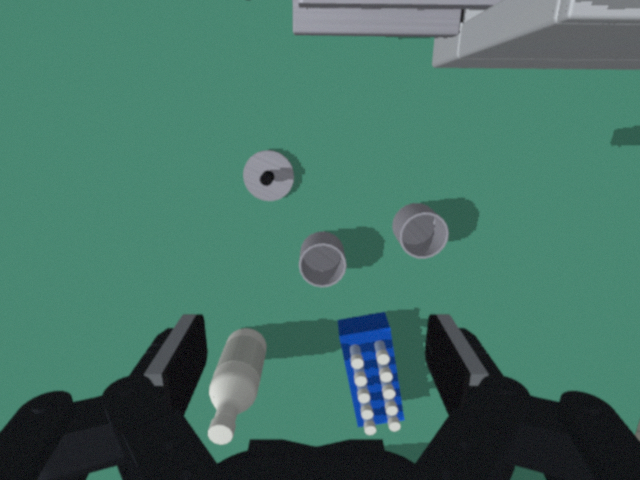

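The wrist view shows the pots at (322,262) and (421,233) and the grey lid at (268,176), matching the fits. Picking the nearer pot first.

```bash
python3 -c "
from h import *
to((.496,-.380,.10,87.8))"
```

```text
tcp [ 0.4919 -0.2769  0.3556] yaw 88.19 t 15.25 w 1.001 F [ 0.3  0.4 -0.8]
(0.496, -0.38, 0.1, 87.8) -> [-0.343, 0.025, 0.852, 0.009]
```

Emit:
{"fn": "drive_tool", "kwargs": {
  "rows": [
    [-0.12,0.01,0.08,0.009],
    [-0.24,0.02,0.2,0.009],
    [-0.343,0.025,0.33,0.009],
    [-0.343,0.025,0.48,0.009],
    [-0.343,0.025,0.63,0.009],
    [-0.343,0.025,0.78,0.009],
    [-0.343,0.025,0.85,0.009],
    [-0.343,0.025,0.85,0.009],
    [-0.343,0.025,0.85,0.009]
  ]
}}

```text
time: 16.15
tcp_pos: [0.4965, -0.3814, 0.1013]
eef_rot: [[0.04, 0.999, 0.001], [0.999, -0.04, -0.0], [-0.0, 0.001, -1.0]]
ft_force: [-0.1, -0.0, 0.4]
width: 0.998
grip_force: 0.0
```

```bash
python3 -c "
from h import *
to((.496,-.380,.012,87.8))"
```

```text
tcp [ 0.4965 -0.3814  0.1013] yaw 87.69 t 16.15 w 0.998 F [-0.1 -0.   0.4]
(0.496, -0.38, 0.012, 87.8) -> [0.005, -0.002, 0.298, -0.003]
```

Emit:
{"fn": "drive_tool", "kwargs": {
  "rows": [
    [0.004,-0.002,0.1,0],
    [0.004,-0.002,0.2,0],
    [0.004,-0.002,0.27,0],
    [0.004,-0.002,0.295,0],
    [0.004,-0.002,0.295,0],
    [0.004,-0.002,0.295,0]
  ]
}}

```text
time: 16.75
tcp_pos: [0.4965, -0.3813, 0.014]
eef_rot: [[0.041, 0.999, 0.003], [0.999, -0.041, -0.002], [-0.002, 0.003, -1.0]]
ft_force: [-0.5, -0.0, 0.7]
width: 1.002
grip_force: 0.0
```

Emit:
{"fn": "drive_tool", "kwargs": {
  "rows": [
    [0,0,0,0],
    [0,0,0,0],
    [0,0,0,0],
    [0,0,0,0],
    [0,0,0,0],
    [0,0,-0.05,0],
    [0,0,-0.18,0],
    [0,0,-0.33,0],
    [0,0,-0.48,0],
    [0,0,-0.63,0],
    [0,0,-0.7,0],
    [0,0,-0.7,0]
  ],
  "grip": -1
}}

```text
time: 17.95
tcp_pos: [0.4969, -0.3816, 0.2272]
eef_rot: [[0.041, 0.999, 0.006], [0.999, -0.041, -0.005], [-0.005, 0.006, -1.0]]
ft_force: [0.9, -0.1, -1.5]
width: 0.696
grip_force: 65.4
```

```bash
python3 -c "
from h import *
to((*ow(-.075,-.083,0)[:2],.225,87.8),(*ow(-.075,-.083,0)[:2],.125,87.8))"
```

```text
tcp [ 0.4969 -0.3816  0.2272] yaw 87.63 t 17.95 w 0.696 F [ 0.9 -0.1 -1.5]
(np.float64(0.555828852441636), np.float64(-0.05152044544620146), 0.225, 87.8) -> [1.107, 0.151, 0.002, -0.004]
(np.float64(0.555828852441636), np.float64(-0.05152044544620146), 0.125, 87.8) -> [1.109, 0.149, 0.336, -0.004]
```

Emit:
{"fn": "drive_tool", "kwargs": {
  "rows": [
    [0.1,0.02,0,0],
    [0.25,0.04,0,0],
    [0.4,0.06,0,0],
    [0.55,0.08,0,0],
    [0.7,0.1,0,0],
    [0.83,0.13,0,0],
    [0.93,0.15,0,0],
    [1.0,0.15,0,0],
    [1.0,0.15,0,0],
    [1.0,0.15,0,0]
  ]
}}

```text
time: 18.95
tcp_pos: [0.5516, -0.0829, 0.2211]
eef_rot: [[0.041, 0.999, -0.002], [0.999, -0.041, -0.0], [-0.0, -0.002, -1.0]]
ft_force: [-0.0, -1.2, -1.3]
width: 0.7
grip_force: 65.3
```

```bash
python3 -c "
from h import *
to((*ow(-.075,-.083,0)[:2],.135,87.8),(*ow(-.075,-.083,0)[:2],.1215,87.8))"
```

```text
tcp [ 0.5516 -0.0829  0.2211] yaw 87.68 t 18.95 w 0.7 F [-0.  -1.2 -1.3]
(np.float64(0.555828852441636), np.float64(-0.05152044544620146), 0.135, 87.8) -> [0.105, 0.01, 0.287, -0.003]
(np.float64(0.555828852441636), np.float64(-0.05152044544620146), 0.1215, 87.8) -> [0.105, 0.01, 0.332, -0.003]
```

Emit:
{"fn": "drive_tool", "kwargs": {
  "rows": [
    [0.05,0.005,0,0],
    [0.105,0.01,0.05,0],
    [0.105,0.01,0.13,0],
    [0.105,0.01,0.22,0],
    [0.105,0.01,0.28,0],
    [0.105,0.01,0.3,0],
    [0.105,0.01,0.3,0],
    [0.105,0.01,0.3,0]
  ]
}}

```text
time: 19.75
tcp_pos: [0.5574, -0.0514, 0.1328]
eef_rot: [[0.042, 0.999, 0.001], [0.999, -0.042, 0.0], [0.0, 0.001, -1.0]]
ft_force: [0.1, 0.3, -2.1]
width: 0.698
grip_force: 65.4
```

```bash
python3 -c "
from h import *
to((*ow(-.075,-.083,0)[:2],.1215,87.8))"
```

```text
tcp [ 0.5574 -0.0514  0.1328] yaw 87.6 t 19.75 w 0.698 F [ 0.1  0.3 -2.1]
(np.float64(0.555828852441636), np.float64(-0.05152044544620146), 0.1215, 87.8) -> [-0.001, -0.005, 0.038, -0.004]
```

Lower onto the floor, release, then lift and head back towards potC.

Emit:
{"fn": "drive_tool", "kwargs": {
  "rows": [
    [0,0,0.015,0],
    [0,0,0.028,0],
    [0,0,0.036,0],
    [0,0,0.036,0],
    [0,0,0.036,0]
  ]
}}

```text
time: 20.25
tcp_pos: [0.5576, -0.0516, 0.122]
eef_rot: [[0.042, 0.999, 0.002], [0.999, -0.042, -0.0], [-0.0, 0.002, -1.0]]
ft_force: [0.1, -0.2, 4.4]
width: 0.698
grip_force: 65.7
```

Emit:
{"fn": "drive_tool", "kwargs": {
  "rows": [
    [0,0,0,0],
    [0,0,0,0],
    [0,0,0,0],
    [0,0,0,0],
    [0,0,-0.05,0],
    [0,0,-0.15,0],
    [0,0,-0.3,0],
    [0,0,-0.4,0],
    [-0.15,0,-0.45,0],
    [-0.3,0,-0.5,0],
    [-0.45,0,-0.5,0],
    [-0.6,0,-0.5,0]
  ],
  "grip": 0.75
}}

```text
time: 21.45
tcp_pos: [0.5494, -0.2329, 0.2733]
eef_rot: [[0.041, 0.999, 0.002], [0.999, -0.041, -0.001], [-0.001, 0.002, -1.0]]
ft_force: [0.1, -0.4, 0.5]
width: 0.872
grip_force: 0.0
```

```bash
python3 -c "
from h import *
to((.621,-.3445,.25,87.8),(.621,-.3445,.1,87.8))"
```

```text
tcp [ 0.5494 -0.2329  0.2733] yaw 87.65 t 21.45 w 0.872 F [ 0.1 -0.4  0.5]
(0.621, -0.3445, 0.25, 87.8) -> [-0.362, 0.254, 0.079, -0.003]
(0.621, -0.3445, 0.1, 87.8) -> [-0.361, 0.252, 0.579, -0.003]
```

Emit:
{"fn": "drive_tool", "kwargs": {
  "rows": [
    [-0.1,0.06,0,0],
    [-0.22,0.14,0.04,0],
    [-0.33,0.22,0.08,0],
    [-0.361,0.252,0.15,0],
    [-0.361,0.252,0.3,0],
    [-0.361,0.252,0.45,0],
    [-0.361,0.252,0.56,0],
    [-0.361,0.252,0.58,0],
    [-0.361,0.252,0.58,0],
    [-0.361,0.252,0.58,0]
  ],
  "grip": 1
}}

```text
time: 22.45
tcp_pos: [0.622, -0.3431, 0.1001]
eef_rot: [[0.041, 0.999, 0.004], [0.999, -0.041, -0.002], [-0.001, 0.004, -1.0]]
ft_force: [0.6, 0.2, 1.3]
width: 1.003
grip_force: 0.0
```

```bash
python3 -c "
from h import *
to((.621,-.3445,.014,87.8))"
```

```text
tcp [ 0.622  -0.3431  0.1001] yaw 87.62 t 22.45 w 1.003 F [0.6 0.2 1.3]
(0.621, -0.3445, 0.014, 87.8) -> [-0.004, -0.004, 0.287, -0.004]
```

Emit:
{"fn": "drive_tool", "kwargs": {
  "rows": [
    [-0.004,-0.004,0.1,0],
    [-0.004,-0.004,0.2,0],
    [-0.004,-0.004,0.27,0],
    [-0.004,-0.004,0.287,0],
    [-0.004,-0.004,0.287,0],
    [-0.004,-0.004,0.287,0]
  ]
}}

```text
time: 23.05
tcp_pos: [0.6204, -0.3441, 0.0129]
eef_rot: [[0.041, 0.999, 0.003], [0.999, -0.041, -0.001], [-0.001, 0.003, -1.0]]
ft_force: [0.2, 0.1, 0.5]
width: 1.001
grip_force: 0.0
```

Emit:
{"fn": "drive_tool", "kwargs": {
  "rows": [
    [0,0,0,0],
    [0,0,0,0],
    [0,0,0,0],
    [0,0,0,0],
    [0,0,0,0],
    [0,0,-0.05,0],
    [0,0,-0.18,0],
    [0,0,-0.33,0],
    [0,0,-0.48,0],
    [0,-0.1,-0.63,0],
    [0,-0.21,-0.72,0],
    [0,-0.21,-0.72,0]
  ],
  "grip": -1
}}

```text
time: 24.25
tcp_pos: [0.5545, -0.3431, 0.2334]
eef_rot: [[0.044, 0.999, 0.004], [0.999, -0.044, -0.006], [-0.006, 0.004, -1.0]]
ft_force: [0.8, 0.2, -0.9]
width: 0.687
grip_force: 65.3
```

```bash
python3 -c "
from h import *
to((*ow(-.075,0.0,0)[:2],.225,87.8))"
```

```text
tcp [ 0.5545 -0.3431  0.2334] yaw 87.47 t 24.25 w 0.687 F [ 0.8  0.2 -0.9]
(np.float64(0.5590567382197218), np.float64(0.03141676425730637), 0.225, 87.8) -> [1.248, -0.04, 0.02, -0.007]
```

Emit:
{"fn": "drive_tool", "kwargs": {
  "rows": [
    [0.1,0,0,0],
    [0.25,0,0,0],
    [0.4,0,0,0],
    [0.55,0,0,0],
    [0.7,-0.02,0,0],
    [0.85,-0.02,0,0],
    [0.95,-0.04,0,0],
    [1.0,-0.04,0.01,0],
    [1.0,-0.04,0.01,0]
  ]
}}

```text
time: 25.15
tcp_pos: [0.5561, -0.0374, 0.224]
eef_rot: [[0.036, 0.999, -0.001], [0.999, -0.036, 0.001], [0.001, -0.001, -1.0]]
ft_force: [1.1, -0.3, -2.0]
width: 0.686
grip_force: 65.3
```

Emit:
{"fn": "drive_tool", "kwargs": {
  "rows": [
    [0.1,0,0,0],
    [0.2,0,0,0],
    [0.25,0,0.03,0],
    [0.25,0,0.15,0],
    [0.25,0,0.25,0],
    [0.25,0,0.3,0],
    [0.25,0,0.3,0],
    [0.25,0,0.3,0]
  ]
}}

```text
time: 25.95
tcp_pos: [0.5605, 0.0336, 0.1348]
eef_rot: [[0.042, 0.999, 0.001], [0.999, -0.042, 0.0], [0.0, 0.001, -1.0]]
ft_force: [0.6, 0.2, -0.9]
width: 0.689
grip_force: 65.3
```

```bash
python3 -c "
from h import *
to((*ow(-.075,0.0,0)[:2],.1205,87.8))"
```

```text
tcp [0.5605 0.0336 0.1348] yaw 87.58 t 25.95 w 0.689 F [ 0.6  0.2 -0.9]
(np.float64(0.5590567382197218), np.float64(0.03141676425730637), 0.1205, 87.8) -> [-0.007, -0.004, 0.048, -0.005]
```

Lower, release, then go look at the left group.

Emit:
{"fn": "drive_tool", "kwargs": {
  "rows": [
    [0,0,0.02,0],
    [0,0,0.036,0],
    [0,0,0.045,0],
    [0,0,0.046,0],
    [0,0,0.046,0]
  ]
}}

```text
time: 26.45
tcp_pos: [0.5603, 0.0339, 0.121]
eef_rot: [[0.042, 0.999, 0.001], [0.999, -0.042, -0.0], [-0.0, 0.001, -1.0]]
ft_force: [-0.3, -1.6, 3.5]
width: 0.69
grip_force: 65.7
```

Emit:
{"fn": "drive_tool", "kwargs": {
  "rows": [
    [0,0,0,0],
    [0,0,0,0],
    [0,0,0,0],
    [0,0,0,0],
    [0,0,-0.05,0],
    [0,0,-0.15,0],
    [0,0,-0.3,0],
    [0,0,-0.45,0],
    [0,0,-0.6,0],
    [0.15,-0.05,-0.75,0],
    [0.3,-0.1,-0.75,0],
    [0.45,-0.15,-0.75,0]
  ],
  "grip": 0.75
}}

```text
time: 27.65
tcp_pos: [0.5225, 0.1657, 0.3486]
eef_rot: [[0.043, 0.999, 0.005], [0.999, -0.043, 0.001], [0.001, 0.005, -1.0]]
ft_force: [0.5, 1.1, -0.6]
width: 0.874
grip_force: 0.0
```

```bash
python3 -c "
from h import *
to((.52,.44,.36,87.8))"
```

```text
tcp [0.5225 0.1657 0.3486] yaw 87.51 t 27.65 w 0.874 F [ 0.5  1.1 -0.6]
(0.52, 0.44, 0.36, 87.8) -> [0.913, -0.048, -0.037, -0.006]
```

Emit:
{"fn": "drive_tool", "kwargs": {
  "rows": [
    [0.15,-0.01,-0.02,0],
    [0.3,-0.02,-0.04,0],
    [0.45,-0.03,-0.04,0],
    [0.6,-0.04,-0.04,0],
    [0.75,-0.05,-0.04,0],
    [0.78,-0.05,-0.04,0],
    [0.78,-0.05,-0.04,0],
    [0.78,-0.05,-0.04,0]
  ],
  "grip": 1
}}

```text
time: 28.45
tcp_pos: [0.5174, 0.3974, 0.3574]
eef_rot: [[0.042, 0.999, 0.0], [0.999, -0.042, -0.001], [-0.001, 0.001, -1.0]]
ft_force: [-0.1, 0.1, -0.1]
width: 1.002
grip_force: 0.0
```

```bash
python3 - <<'E'
from h import *
im,d,M,P=shot('wrist','w5.png')
locate({'potA':(.502,.375),'lidA':(.618,.326),'lidB':(.432,.265),'turq':(.558,.219),'brown':(.62,.439)},P,d)
to((.502,.375,.1,87.8))
E
```

```text
potA 401 rim [0.5022 0.3739] z 0.0488 spread 0.0009
lidA 114 knob [0.6196 0.3254] disc [619.6 324.9] 32.4
lidB 102 knob [0.433  0.2637] disc [432.7 263.3] 32.4
turq 98 knob [0.558  0.2164] disc [557.6 215.7] 32.7
brown 144 knob [0.619  0.4387] disc [619.5 438.4] 32.1
tcp [0.5178 0.3968 0.3575] yaw 87.49 t 28.5 w 1.0 F [0.1 0.  0.5]
(0.502, 0.375, 0.1, 87.8) -> [-0.074, -0.05, 0.858, -0.007]
```

View pics/w5.png

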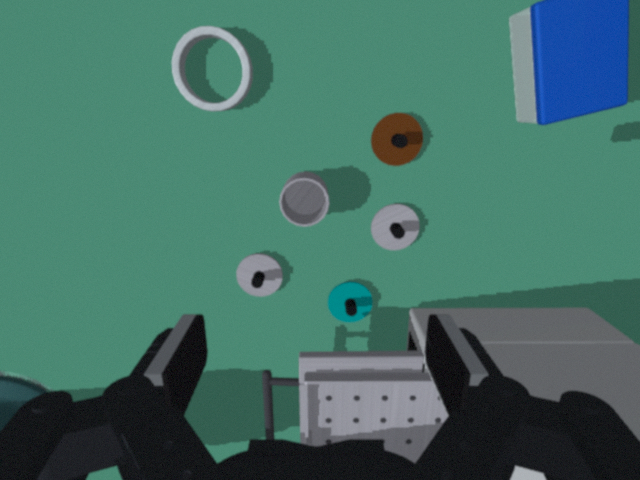

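The view shows the third pot at (305,200), steel lids at (259,275) and (396,228), and the turquoise (350,302) and brown (397,139) ones to avoid. Picking the pot.

Emit:
{"fn": "drive_tool", "kwargs": {
  "rows": [
    [-0.04,-0.03,0.1,0],
    [-0.077,-0.05,0.25,0],
    [-0.077,-0.05,0.4,0],
    [-0.077,-0.05,0.55,0],
    [-0.077,-0.05,0.7,0],
    [-0.077,-0.05,0.82,0],
    [-0.077,-0.05,0.86,0],
    [-0.077,-0.05,0.86,0],
    [-0.077,-0.05,0.86,0]
  ]
}}

```text
time: 29.4
tcp_pos: [0.5023, 0.3765, 0.1011]
eef_rot: [[0.043, 0.999, 0.002], [0.999, -0.043, 0.002], [0.002, 0.002, -1.0]]
ft_force: [-0.3, 0.4, -0.1]
width: 1.002
grip_force: 0.0
```

```bash
python3 -c "
from h import *
to((.5022,.374,.014,87.8))"
```

```text
tcp [0.5023 0.3765 0.1011] yaw 87.56 t 29.4 w 1.002 F [-0.3  0.4 -0.1]
(0.5022, 0.374, 0.014, 87.8) -> [-0.009, -0.001, 0.29, -0.005]
```

Emit:
{"fn": "drive_tool", "kwargs": {
  "rows": [
    [-0.008,0,0.1,0],
    [-0.008,0,0.2,0],
    [-0.008,0,0.27,0],
    [-0.008,0,0.289,0],
    [-0.008,0,0.289,0],
    [-0.008,0,0.289,0]
  ]
}}

```text
time: 30.0
tcp_pos: [0.5021, 0.3749, 0.0145]
eef_rot: [[0.042, 0.999, 0.003], [0.999, -0.042, 0.002], [0.002, 0.003, -1.0]]
ft_force: [0.3, 0.2, -0.4]
width: 1.003
grip_force: 0.0
```

Emit:
{"fn": "drive_tool", "kwargs": {
  "rows": [
    [0,0,0,0],
    [0,0,0,0],
    [0,0,0,0],
    [0,0,0,0],
    [0,0,0,0],
    [0,0,-0.05,0],
    [0,0,-0.18,0],
    [0,0,-0.33,0],
    [0,0,-0.48,0],
    [0,0.06,-0.63,0],
    [-0.05,0.13,-0.72,0],
    [-0.05,0.13,-0.72,0]
  ],
  "grip": -1
}}

```text
time: 31.2
tcp_pos: [0.5443, 0.3557, 0.234]
eef_rot: [[0.047, 0.999, 0.009], [0.999, -0.047, 0.003], [0.003, 0.009, -1.0]]
ft_force: [0.4, -0.2, -1.1]
width: 0.673
grip_force: 64.9
```

```bash
python3 -c "
from h import *
to((*ow(-.075,0.083,0)[:2],.225,87.8))"
```

```text
tcp [0.5443 0.3557 0.234 ] yaw 87.32 t 31.2 w 0.673 F [ 0.4 -0.2 -1.1]
(np.float64(0.5622846239978075), np.float64(0.1143539739608142), 0.225, 87.8) -> [-0.801, 0.097, 0.028, -0.011]
```

Emit:
{"fn": "drive_tool", "kwargs": {
  "rows": [
    [-0.1,0.01,0,0],
    [-0.25,0.03,0,0],
    [-0.4,0.05,0,0],
    [-0.55,0.07,0,0],
    [-0.68,0.08,0,0],
    [-0.77,0.09,0.0,0],
    [-0.8,0.09,0.02,0],
    [-0.8,0.09,0.1,0],
    [-0.8,0.09,0.22,0],
    [-0.8,0.09,0.3,0],
    [-0.8,0.09,0.32,0],
    [-0.8,0.09,0.32,0]
  ]
}}

```text
time: 32.4
tcp_pos: [0.5552, 0.1173, 0.1316]
eef_rot: [[0.04, 0.999, -0.002], [0.999, -0.04, 0.0], [0.0, -0.002, -1.0]]
ft_force: [0.3, 0.5, -1.9]
width: 0.673
grip_force: 64.8
```

```bash
python3 -c "
from h import *
to((*ow(-.075,0.083,0)[:2],.1215,87.8))"
```

```text
tcp [0.5552 0.1173 0.1316] yaw 87.72 t 32.4 w 0.673 F [ 0.3  0.5 -1.9]
(np.float64(0.5622846239978075), np.float64(0.1143539739608142), 0.1215, 87.8) -> [-0.009, 0.024, 0.034, -0.002]
```

Emit:
{"fn": "drive_tool", "kwargs": {
  "rows": [
    [0,0.01,0.005,0],
    [0,0.022,0.015,0],
    [0,0.022,0.026,0],
    [0,0.022,0.034,0],
    [0,0.022,0.036,0],
    [0,0.022,0.036,0]
  ]
}}

```text
time: 33.0
tcp_pos: [0.5631, 0.1159, 0.122]
eef_rot: [[0.042, 0.999, 0.001], [0.999, -0.042, -0.0], [-0.0, 0.001, -1.0]]
ft_force: [0.3, -1.1, 2.6]
width: 0.674
grip_force: 65.1
```

Emit:
{"fn": "drive_tool", "kwargs": {
  "rows": [
    [0,0,0,0],
    [0,0,0,0],
    [0,0,0,0],
    [0,0,0,0],
    [0,0,-0.05,0],
    [0,0,-0.15,0],
    [0,0,-0.3,0],
    [0,0,-0.45,0],
    [0,0,-0.6,0],
    [-0.1,-0.05,-0.75,0],
    [-0.2,-0.1,-0.85,0],
    [-0.2,-0.1,-0.85,0]
  ],
  "grip": 0.75
}}

```text
time: 34.2
tcp_pos: [0.5313, 0.054, 0.3824]
eef_rot: [[0.047, 0.999, 0.009], [0.999, -0.047, -0.003], [-0.003, 0.009, -1.0]]
ft_force: [0.1, -0.4, 0.3]
width: 0.876
grip_force: 0.0
```

```bash
python3 - <<'E'
from h import *
im,d,M,P=shot('wrist','w6.png')
locate({'pot1':ow(-.075,-.083,0)[:2],'pot2':ow(-.075,0,0)[:2],'pot3':ow(-.075,.083,0)[:2]},P,d,.108)
to((.433,.2637,.1,87.8))
E
```

```text
pot1 523 rim [ 0.5575 -0.0502] z 0.1567 spread 0.0009
pot2 585 rim [0.5599 0.0336] z 0.1568 spread 0.0009
pot3 679 rim [0.5627 0.1151] z 0.1568 spread 0.0009
tcp [0.5309 0.0555 0.3801] yaw 87.4 t 34.25 w 0.877 F [-0.6  0.6  0.2]
(0.433, 0.2637, 0.1, 87.8) -> [0.68, -0.363, 0.93, -0.009]
```

View pics/w6.png

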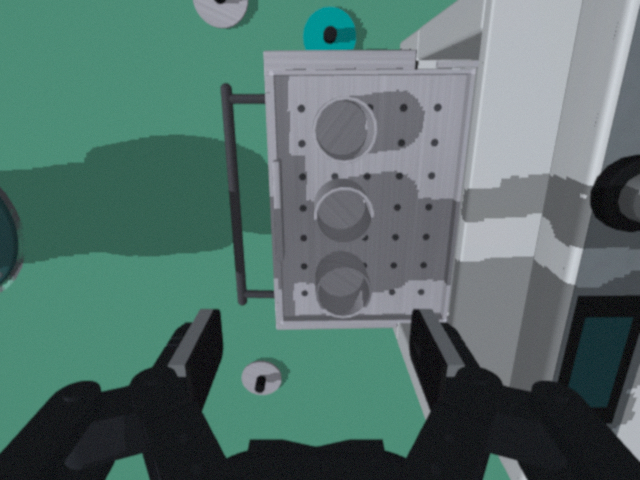

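All three pots stand upright on the tray, at (345,128), (343,212) and (343,285) in the image. Lids next, starting with lidB.

Emit:
{"fn": "drive_tool", "kwargs": {
  "rows": [
    [0.12,-0.06,0.0,0],
    [0.24,-0.12,0,0],
    [0.36,-0.18,0,0],
    [0.48,-0.25,0,0],
    [0.6,-0.32,0.05,0],
    [0.67,-0.355,0.18,0],
    [0.67,-0.355,0.33,0],
    [0.67,-0.355,0.48,0],
    [0.67,-0.355,0.63,0],
    [0.67,-0.355,0.78,0],
    [0.67,-0.355,0.9,0],
    [0.67,-0.355,0.93,0]
  ],
  "grip": 0
}}

```text
time: 35.45
tcp_pos: [0.429, 0.2618, 0.0937]
eef_rot: [[0.039, 0.999, -0.008], [0.999, -0.039, -0.003], [-0.003, -0.008, -1.0]]
ft_force: [0.3, 0.4, 1.2]
width: 0.5
grip_force: 0.0
```

```bash
python3 - <<'E'
from h import *
im,d,M,P=shot('wrist')
locate({'lidB':(.433,.2637)},P,d)
to((.433,.2637,.015,87.8))
E
```

```text
lidB 573 knob [0.4328 0.2635] disc [432.9 262.8] 32.4
tcp [0.4297 0.2623 0.0946] yaw 87.74 t 35.5 w 0.502 F [ 0.2  0.2 -1. ]
(0.433, 0.2637, 0.015, 87.8) -> [0.006, 0.012, 0.265, -0.001]
```

Emit:
{"fn": "drive_tool", "kwargs": {
  "rows": [
    [0.003,0.006,0.1,0],
    [0.003,0.006,0.18,0],
    [0.003,0.006,0.24,0],
    [0.003,0.006,0.262,0],
    [0.003,0.006,0.262,0],
    [0.003,0.006,0.262,0],
    [0.003,0.006,0.262,0]
  ]
}}

```text
time: 36.2
tcp_pos: [0.435, 0.2639, 0.0203]
eef_rot: [[0.042, 0.999, 0.002], [0.999, -0.042, 0.001], [0.001, 0.002, -1.0]]
ft_force: [0.3, 0.0, 0.1]
width: 0.496
grip_force: 0.0
```

```bash
python3 -c "
from h import *
to((.433,.2637,.0145,87.8))"
```

```text
tcp [0.435  0.2639 0.0203] yaw 87.62 t 36.2 w 0.496 F [0.3 0.  0.1]
(0.433, 0.2637, 0.0145, 87.8) -> [-0.001, -0.007, 0.019, -0.004]
```

Emit:
{"fn": "drive_tool", "kwargs": {
  "rows": [
    [0,-0.006,0.008,0],
    [0,-0.006,0.016,0],
    [0,-0.006,0.016,0],
    [0,-0.006,0.016,0]
  ]
}}

```text
time: 36.6
tcp_pos: [0.4323, 0.2633, 0.0141]
eef_rot: [[0.041, 0.999, -0.0], [0.999, -0.041, -0.0], [-0.0, -0.0, -1.0]]
ft_force: [-0.7, -0.2, 0.5]
width: 0.497
grip_force: 0.0
```

Emit:
{"fn": "drive_tool", "kwargs": {
  "rows": [
    [0,0,0,0],
    [0,0,0,0],
    [0,0,0,0],
    [0,0,0,0],
    [0,0,0,0],
    [0,0,-0.05,0],
    [0,0,-0.18,0],
    [0,0,-0.33,0],
    [0,0,-0.48,0],
    [0,0,-0.62,0],
    [0,0,-0.7,0],
    [0,0,-0.7,0]
  ],
  "grip": -1
}}

```text
time: 37.8
tcp_pos: [0.4338, 0.2647, 0.2283]
eef_rot: [[0.041, 0.999, 0.007], [0.999, -0.041, 0.003], [0.003, 0.007, -1.0]]
ft_force: [0.3, 0.0, -0.4]
width: 0.161
grip_force: 58.6
```

```bash
python3 -c "
from h import *
to((.5627,.1151,.225,87.8),(.5627,.1151,.18,87.8))"
```

```text
tcp [0.4338 0.2647 0.2283] yaw 87.63 t 37.8 w 0.161 F [ 0.3  0.  -0.4]
(0.5627, 0.1151, 0.225, 87.8) -> [-0.481, 0.45, 0.013, -0.004]
(0.5627, 0.1151, 0.18, 87.8) -> [-0.481, 0.449, 0.163, -0.004]
```

Emit:
{"fn": "drive_tool", "kwargs": {
  "rows": [
    [-0.1,0.1,0,0],
    [-0.2,0.2,0,0],
    [-0.3,0.3,0,0],
    [-0.42,0.4,0,0],
    [-0.481,0.448,0.01,0],
    [-0.481,0.448,0.05,0],
    [-0.481,0.448,0.1,0],
    [-0.481,0.448,0.14,0],
    [-0.481,0.448,0.14,0],
    [-0.481,0.448,0.14,0],
    [-0.481,0.448,0.14,0]
  ]
}}

```text
time: 38.9
tcp_pos: [0.5607, 0.1146, 0.1827]
eef_rot: [[0.04, 0.999, 0.001], [0.999, -0.04, 0.0], [0.0, 0.001, -1.0]]
ft_force: [0.2, 0.1, -0.6]
width: 0.158
grip_force: 58.6
```

```bash
python3 -c "
from h import *
to((.5627,.1151,.175,87.8),(.5627,.1151,.166,87.8))"
```

```text
tcp [0.5607 0.1146 0.1827] yaw 87.7 t 38.9 w 0.158 F [ 0.2  0.1 -0.6]
(0.5627, 0.1151, 0.175, 87.8) -> [0.002, 0.006, 0.026, -0.002]
(0.5627, 0.1151, 0.166, 87.8) -> [0.002, 0.006, 0.056, -0.002]
```

Emit:
{"fn": "drive_tool", "kwargs": {
  "rows": [
    [0.002,0.006,0,0],
    [0.002,0.006,0.02,0],
    [0.002,0.006,0.035,0],
    [0.002,0.006,0.045,0],
    [0.002,0.006,0.054,0],
    [0.002,0.006,0.054,0],
    [0.002,0.006,0.054,0]
  ]
}}

```text
time: 39.6
tcp_pos: [0.563, 0.1141, 0.1664]
eef_rot: [[0.042, 0.999, 0.001], [0.999, -0.042, -0.0], [-0.0, 0.001, -1.0]]
ft_force: [0.2, -1.5, 3.7]
width: 0.157
grip_force: 58.8
```

Emit:
{"fn": "drive_tool", "kwargs": {
  "rows": [
    [0,0,0,0],
    [0,0,0,0],
    [0,0,0,0],
    [0,0,-0.05,0],
    [0,0,-0.15,0],
    [0,0,-0.3,0],
    [0.15,0.03,-0.4,0],
    [0.3,0.06,-0.4,0],
    [0.45,0.1,-0.4,0],
    [0.6,0.14,-0.4,0],
    [0.7,0.16,-0.4,0],
    [0.7,0.16,-0.4,0]
  ],
  "grip": 0
}}

```text
time: 40.8
tcp_pos: [0.6174, 0.328, 0.2865]
eef_rot: [[0.035, 0.999, -0.001], [0.999, -0.035, 0.004], [0.004, -0.001, -1.0]]
ft_force: [-0.2, 0.0, 0.4]
width: 0.503
grip_force: 0.0
```

```bash
python3 - <<'E'
from h import *
im,d,M,P=shot('wrist')
locate({'lidA':(.6196,.3254)},P,d)
locate({'lid_on3':(.5627,.1151)},P,d,.152)
to((.6196,.3252,.08,87.8))
E
```

```text
lidA 174 knob [0.6197 0.3252] disc [619.8 324.9] 32.1
lid_on3 0 knob None disc [572.5 136.5] 20.8
tcp [0.618  0.325  0.2864] yaw 87.87 t 40.85 w 0.497 F [-0.3 -0.2 -0.9]
(0.6196, 0.3252, 0.08, 87.8) -> [-0.0, 0.006, 0.688, 0.002]
```

Emit:
{"fn": "drive_tool", "kwargs": {
  "rows": [
    [0,0.004,0.1,0],
    [0,0.004,0.25,0],
    [0,0.004,0.4,0],
    [0,0.004,0.55,0],
    [0,0.004,0.7,0],
    [0,0.004,0.8,0],
    [0,0.004,0.86,0],
    [0,0.004,0.885,0],
    [0,0.004,0.885,0],
    [0,0.004,0.885,0]
  ]
}}

```text
time: 41.85
tcp_pos: [0.6215, 0.3225, 0.0225]
eef_rot: [[0.042, 0.999, 0.003], [0.999, -0.042, 0.001], [0.002, 0.003, -1.0]]
ft_force: [-0.3, 0.2, 1.1]
width: 0.499
grip_force: 0.0
```

```bash
python3 -c "
from h import *
to((.6197,.3252,.0145,87.8))"
```

```text
tcp [0.6215 0.3225 0.0225] yaw 87.6 t 41.85 w 0.499 F [-0.3  0.2  1.1]
(0.6197, 0.3252, 0.0145, 87.8) -> [0.009, -0.007, 0.027, -0.004]
```

Emit:
{"fn": "drive_tool", "kwargs": {
  "rows": [
    [0.008,-0.006,0.012,0],
    [0.008,-0.006,0.026,0],
    [0.008,-0.006,0.026,0],
    [0.008,-0.006,0.026,0]
  ]
}}

```text
time: 42.25
tcp_pos: [0.6186, 0.3244, 0.0127]
eef_rot: [[0.041, 0.999, 0.0], [0.999, -0.041, -0.0], [-0.0, 0.0, -1.0]]
ft_force: [-0.9, 0.5, 1.0]
width: 0.497
grip_force: 0.0
```

Emit:
{"fn": "drive_tool", "kwargs": {
  "rows": [
    [0,0,0,0],
    [0,0,0,0],
    [0,0,0,0],
    [0,0,0,0],
    [0,0,0,0],
    [0,0,-0.05,0],
    [0,0,-0.18,0],
    [0,0,-0.33,0],
    [0,0,-0.48,0],
    [0,-0.05,-0.62,0],
    [-0.05,-0.12,-0.75,0],
    [-0.05,-0.12,-0.75,0]
  ],
  "grip": -1
}}

```text
time: 43.45
tcp_pos: [0.5818, 0.3126, 0.2452]
eef_rot: [[0.04, 0.999, 0.008], [0.999, -0.04, 0.004], [0.004, 0.008, -1.0]]
ft_force: [0.3, -0.2, -0.9]
width: 0.162
grip_force: 58.7
```

```bash
python3 -c "
from h import *
to((.5599,.0336,.235,87.8))"
```

```text
tcp [0.5818 0.3126 0.2452] yaw 87.72 t 43.45 w 0.162 F [ 0.3 -0.2 -0.9]
(0.5599, 0.0336, 0.235, 87.8) -> [-0.932, -0.036, 0.03, -0.002]
```

Emit:
{"fn": "drive_tool", "kwargs": {
  "rows": [
    [-0.1,0,0,0],
    [-0.25,-0.01,0,0],
    [-0.4,-0.02,0,0],
    [-0.55,-0.03,0,0],
    [-0.7,-0.035,0,0],
    [-0.83,-0.035,0.01,0],
    [-0.92,-0.035,0.02,0],
    [-0.935,-0.035,0.07,0],
    [-0.935,-0.035,0.14,0],
    [-0.935,-0.035,0.19,0],
    [-0.935,-0.035,0.19,0],
    [-0.935,-0.035,0.19,0]
  ]
}}

```text
time: 44.65
tcp_pos: [0.5599, 0.0323, 0.1806]
eef_rot: [[0.04, 0.999, -0.001], [0.999, -0.04, 0.001], [0.001, -0.001, -1.0]]
ft_force: [0.4, -0.4, 0.5]
width: 0.161
grip_force: 58.7
```

```bash
python3 -c "
from h import *
to((.5599,.0328,.175,87.8),(.5599,.0328,.1645,87.8))"
```

```text
tcp [0.5599 0.0323 0.1806] yaw 87.73 t 44.65 w 0.161 F [ 0.4 -0.4  0.5]
(0.5599, 0.0328, 0.175, 87.8) -> [0.002, 0.0, 0.019, -0.002]
(0.5599, 0.0328, 0.1645, 87.8) -> [0.002, 0.0, 0.054, -0.002]
```

Emit:
{"fn": "drive_tool", "kwargs": {
  "rows": [
    [0.002,0,0.015,0],
    [0.002,0,0.03,0],
    [0.002,0,0.04,0],
    [0.002,0,0.048,0],
    [0.002,0,0.052,0],
    [0.002,0,0.052,0],
    [0.002,0,0.052,0]
  ]
}}

```text
time: 45.35
tcp_pos: [0.56, 0.0317, 0.1651]
eef_rot: [[0.041, 0.999, 0.0], [0.999, -0.041, -0.0], [0.0, 0.0, -1.0]]
ft_force: [-0.5, 0.1, 0.6]
width: 0.166
grip_force: 58.9
```

Emit:
{"fn": "drive_tool", "kwargs": {
  "rows": [
    [0,0,0.002,0],
    [0,0,0.002,0],
    [0,0,0.002,0]
  ]
}}

```text
time: 45.65
tcp_pos: [0.5601, 0.0317, 0.1649]
eef_rot: [[0.041, 0.999, 0.0], [0.999, -0.041, -0.0], [-0.0, 0.0, -1.0]]
ft_force: [-1.4, -0.7, 4.9]
width: 0.162
grip_force: 59.1
```

Emit:
{"fn": "drive_tool", "kwargs": {
  "rows": [
    [0,0,0,0],
    [0,0,0,0],
    [0,0,0,0],
    [0,0,-0.05,0],
    [0,0,-0.15,0],
    [0,0,-0.3,0],
    [-0.15,-0.08,-0.4,0],
    [-0.3,-0.16,-0.4,0],
    [-0.45,-0.24,-0.4,0],
    [-0.6,-0.32,-0.4,0],
    [-0.75,-0.37,-0.4,0],
    [-0.85,-0.4,-0.4,0]
  ],
  "grip": 0
}}

```text
time: 46.85
tcp_pos: [0.4279, -0.2206, 0.2857]
eef_rot: [[0.043, 0.999, 0.001], [0.999, -0.043, -0.002], [-0.002, 0.001, -1.0]]
ft_force: [0.6, -0.2, 0.1]
width: 0.501
grip_force: 0.0
```

```bash
python3 - <<'E'
from h import *
im,d,M,P=shot('wrist')
locate({'lidC':(.4311,-.2722)},P,d)
to((.4311,-.2722,.08,87.8))
E
```

```text
lidC 154 knob [ 0.4309 -0.2722] disc [ 430.9 -272.8] 32.4
tcp [ 0.4257 -0.2273  0.2852] yaw 87.04 t 46.9 w 0.497 F [-2.  -5.4 -0.3]
(0.4311, -0.2722, 0.08, 87.8) -> [-0.145, 0.026, 0.685, -0.017]
```

Emit:
{"fn": "drive_tool", "kwargs": {
  "rows": [
    [-0.1,0.01,0.05,0],
    [-0.155,0.02,0.18,0],
    [-0.155,0.02,0.33,0],
    [-0.155,0.02,0.48,0],
    [-0.155,0.02,0.63,0],
    [-0.155,0.02,0.75,0],
    [-0.155,0.02,0.84,0],
    [-0.155,0.02,0.87,0],
    [-0.155,0.02,0.87,0],
    [-0.155,0.02,0.87,0]
  ]
}}

```text
time: 47.9
tcp_pos: [0.4348, -0.2651, 0.0249]
eef_rot: [[0.041, 0.999, 0.002], [0.999, -0.041, -0.001], [-0.001, 0.002, -1.0]]
ft_force: [0.9, -0.1, 0.6]
width: 0.495
grip_force: 0.0
```

```bash
python3 -c "
from h import *
to((.4309,-.2723,.0145,87.8))"
```

```text
tcp [ 0.4348 -0.2651  0.0249] yaw 87.64 t 47.9 w 0.495 F [ 0.9 -0.1  0.6]
(0.4309, -0.2723, 0.0145, 87.8) -> [-0.024, -0.012, 0.035, -0.004]
```

Emit:
{"fn": "drive_tool", "kwargs": {
  "rows": [
    [-0.012,-0.006,0.005,0],
    [-0.024,-0.012,0.02,0],
    [-0.024,-0.012,0.033,0],
    [-0.024,-0.012,0.033,0],
    [-0.024,-0.012,0.033,0]
  ]
}}

```text
time: 48.4
tcp_pos: [0.4296, -0.2718, 0.0136]
eef_rot: [[0.041, 0.999, -0.0], [0.999, -0.041, 0.0], [0.0, -0.0, -1.0]]
ft_force: [0.7, -0.5, 0.3]
width: 0.503
grip_force: 0.0
```

Emit:
{"fn": "drive_tool", "kwargs": {
  "rows": [
    [0,0,0,0],
    [0,0,0,0],
    [0,0,0,0],
    [0,0,0,0],
    [0,0,0,0],
    [0,0,-0.05,0],
    [0,0,-0.18,0],
    [0,0,-0.33,0],
    [0,0,-0.48,0],
    [0,0.06,-0.62,0],
    [0.1,0.12,-0.75,0],
    [0.1,0.12,-0.75,0]
  ],
  "grip": -1
}}

```text
time: 49.6
tcp_pos: [0.4718, -0.2402, 0.2448]
eef_rot: [[0.036, 0.999, 0.01], [0.999, -0.036, -0.003], [-0.003, 0.01, -1.0]]
ft_force: [1.7, 0.2, -0.7]
width: 0.161
grip_force: 58.6
```

```bash
python3 -c "
from h import *
to((.5575,-.0502,.235,87.8))"
```

```text
tcp [ 0.4718 -0.2402  0.2448] yaw 87.94 t 49.6 w 0.161 F [ 1.7  0.2 -0.7]
(0.5575, -0.0502, 0.235, 87.8) -> [0.643, 0.262, 0.033, 0.003]
```

Emit:
{"fn": "drive_tool", "kwargs": {
  "rows": [
    [0.1,0.05,0,0],
    [0.22,0.1,0,0],
    [0.34,0.15,0,0],
    [0.46,0.2,0,0],
    [0.58,0.25,0.01,0],
    [0.64,0.26,0.03,0],
    [0.64,0.26,0.09,0],
    [0.64,0.26,0.15,0],
    [0.64,0.26,0.19,0],
    [0.64,0.26,0.19,0],
    [0.64,0.26,0.19,0]
  ]
}}

```text
time: 50.7
tcp_pos: [0.5528, -0.0549, 0.1818]
eef_rot: [[0.042, 0.999, -0.0], [0.999, -0.042, 0.0], [0.0, -0.0, -1.0]]
ft_force: [0.3, 0.2, 0.6]
width: 0.162
grip_force: 58.7
```

```bash
python3 -c "
from h import *
to((.5575,-.0497,.175,87.8),(.5575,-.0497,.165,87.8))"
```

```text
tcp [ 0.5528 -0.0549  0.1818] yaw 87.62 t 50.7 w 0.162 F [0.3 0.2 0.6]
(0.5575, -0.0497, 0.175, 87.8) -> [0.018, 0.015, 0.023, -0.004]
(0.5575, -0.0497, 0.165, 87.8) -> [0.018, 0.015, 0.056, -0.004]
```

Emit:
{"fn": "drive_tool", "kwargs": {
  "rows": [
    [0.01,0.008,0,0],
    [0.017,0.014,0,0],
    [0.017,0.014,0.01,0],
    [0.017,0.014,0.01,0],
    [0.017,0.014,0.01,0]
  ]
}}

```text
time: 51.2
tcp_pos: [0.5571, -0.0499, 0.1785]
eef_rot: [[0.041, 0.999, -0.0], [0.999, -0.041, -0.0], [-0.0, -0.0, -1.0]]
ft_force: [0.3, -0.8, -0.2]
width: 0.161
grip_force: 58.7
```

```bash
python3 -c "
from h import *
to((.5575,-.0497,.165,87.8))"
```

```text
tcp [ 0.5571 -0.0499  0.1785] yaw 87.62 t 51.2 w 0.161 F [ 0.3 -0.8 -0.2]
(0.5575, -0.0497, 0.165, 87.8) -> [0.001, 0.001, 0.045, -0.004]
```

Emit:
{"fn": "drive_tool", "kwargs": {
  "rows": [
    [0,0,0.012,0],
    [0,0,0.024,0],
    [0,0,0.034,0],
    [0,0,0.042,0],
    [0,0,0.044,0],
    [0,0,0.044,0],
    [0,0,0.044,0]
  ]
}}

```text
time: 51.9
tcp_pos: [0.5574, -0.0499, 0.1659]
eef_rot: [[0.042, 0.999, 0.0], [0.999, -0.042, -0.0], [-0.0, 0.001, -1.0]]
ft_force: [-1.2, -0.9, 6.1]
width: 0.157
grip_force: 59.0
```

Emit:
{"fn": "drive_tool", "kwargs": {
  "rows": [
    [0,0,0,0],
    [0,0,0,0],
    [0,0,0,0],
    [0,0,-0.05,0],
    [0,0,-0.15,0],
    [0,0,-0.3,0],
    [0,-0.05,-0.45,0],
    [0.15,-0.1,-0.6,0],
    [0.3,-0.15,-0.75,0],
    [0.35,-0.15,-0.8,0],
    [0.35,-0.15,-0.8,0],
    [0.35,-0.15,-0.8,0]
  ],
  "grip": 0
}}

```text
time: 53.1
tcp_pos: [0.5166, 0.0581, 0.407]
eef_rot: [[0.039, 0.999, 0.003], [0.999, -0.039, -0.001], [-0.001, 0.003, -1.0]]
ft_force: [0.0, -0.3, -0.4]
width: 0.5
grip_force: 0.0
```

```bash
python3 - <<'E'
from h import *
im,d,M,P=shot('wrist','w7.png')
g={'lid1':(.5575,-.0502),'lid2':(.5599,.0336),'lid3':(.5627,.1151)}
locate(g,P,d,.152)
Q=P[d>0]
for n,(x,y) in g.items():
    r=np.hypot(Q[:,0]-x,Q[:,1]-y); s=Q[(r<.03)&(r>.012)&(abs(Q[:,2]-.162)<.008)]
    c=np.linalg.lstsq(np.c_[s[:,:2]-[x,y],np.ones(len(s))],s[:,2],rcond=None)[0]; print(n,len(s),'disc z',c[2].round(4),'tilt',c[:2].round(3))
ox,oy,z=ovf(P); k=(d>0)&(abs(ox+.12)<.08)&(abs(z-.131)<.004)&(abs(oy)<.06); print('lip',np.percentile(ox[k],[2,50,98]).round(4)); to()
E
```

```text
lid1 161 knob [ 0.5569 -0.0501] disc [556.7 -50.7] 32.4
lid2 192 knob [0.5602 0.0327] disc [560.5  32.3] 32.2
lid3 235 knob [0.5631 0.1138] disc [563.3 113.7] 32.0
lid1 1592 disc z 0.1612 tilt [-0.    -0.001]
lid2 2050 disc z 0.1611 tilt [0.001 0.001]
lid3 2578 disc z 0.1611 tilt [-0.001 -0.001]
lip [-0.1446 -0.1399 -0.0606]
tcp [0.5164 0.0565 0.4056] yaw 87.63 t 53.15 w 0.503 F [0.  0.5 0.4]
```

View pics/w7.png

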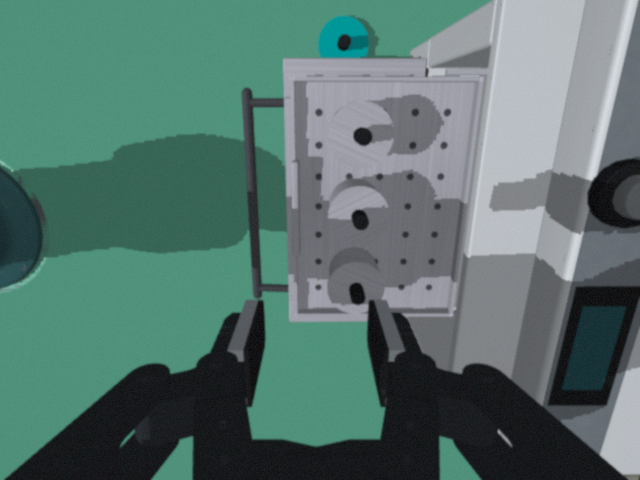

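All three lids are seated level: discs at z 0.161, tilt ≤ 0.001, within 1.5 mm of the pot centres. Now push the tray home with the outside of the open far finger.

```bash
python3 -c "
from h import *
a=ow(-.222,0,0)[:2]
to((*a,.38,87.8),(*a,.2,87.8),(*a,.108,87.8))"
```

```text
tcp [0.5164 0.0565 0.4056] yaw 87.63 t 53.15 w 0.503 F [0.  0.5 0.4]
(np.float64(0.4121679451303767), np.float64(0.037133622201626845), 0.38, 87.8) -> [-0.079, -0.345, 0.085, -0.004]
(np.float64(0.4121679451303767), np.float64(0.037133622201626845), 0.2, 87.8) -> [-0.078, -0.345, 0.685, -0.004]
(np.float64(0.4121679451303767), np.float64(0.037133622201626845), 0.108, 87.8) -> [-0.078, -0.345, 0.992, -0.004]
```

Emit:
{"fn": "drive_tool", "kwargs": {
  "rows": [
    [-0.02,-0.1,0,0],
    [-0.05,-0.22,0,0],
    [-0.078,-0.345,0,0],
    [-0.078,-0.345,0.1,0],
    [-0.078,-0.345,0.25,0],
    [-0.078,-0.345,0.4,0],
    [-0.078,-0.345,0.55,0],
    [-0.078,-0.345,0.7,0],
    [-0.078,-0.345,0.82,0],
    [-0.078,-0.345,0.85,0],
    [-0.078,-0.345,0.85,0],
    [-0.078,-0.345,0.85,0]
  ],
  "grip": 1
}}

```text
time: 54.35
tcp_pos: [0.4131, 0.0377, 0.1514]
eef_rot: [[0.042, 0.999, 0.001], [0.999, -0.042, 0.0], [0.0, 0.001, -1.0]]
ft_force: [0.0, 0.6, -0.6]
width: 0.999
grip_force: 0.0
```

```bash
python3 -c "
from h import *
a=ow(-.222,0,0)[:2]
to((*a,.105,87.8),(*ow(-.205,0,0)[:2],.105,87.8))"
```

```text
tcp [0.4131 0.0377 0.1514] yaw 87.58 t 54.35 w 0.999 F [ 0.   0.6 -0.6]
(np.float64(0.4121679451303767), np.float64(0.037133622201626845), 0.105, 87.8) -> [-0.002, -0.003, 0.155, -0.005]
(np.float64(0.4291550844672397), np.float64(0.03647248896997073), 0.105, 87.8) -> [-0.002, 0.053, 0.155, -0.005]
```

Emit:
{"fn": "drive_tool", "kwargs": {
  "rows": [
    [0,0,0.08,0],
    [0,0,0.14,0],
    [0,0,0.155,0],
    [0,0,0.155,0],
    [0,0.02,0.155,0],
    [0,0.04,0.155,0],
    [0,0.06,0.155,0],
    [0,0.08,0.155,0],
    [0,0.1,0.155,0],
    [0,0.12,0.155,0],
    [0,0.14,0.155,0],
    [0,0.16,0.155,0]
  ]
}}

```text
time: 55.55
tcp_pos: [0.4605, 0.0358, 0.1038]
eef_rot: [[0.041, 0.999, -0.0], [0.999, -0.041, -0.0], [-0.0, -0.0, -1.0]]
ft_force: [-2.1, -0.2, 2.1]
width: 0.996
grip_force: 1.1
```

```bash
python3 -c "
from h import *
to((*ow(-.047,0,0)[:2],.105,87.8))
o=get_obs(); print(ovf(o['tcp_pos']))"
```

```text
tcp [0.4605 0.0358 0.1038] yaw 87.63 t 55.55 w 0.996 F [-2.1 -0.2  2.1]
(np.float64(0.5870355559510257), np.float64(0.030327838934578657), 0.105, 87.8) -> [-0.001, 0.422, -0.004, -0.004]
(np.float64(-0.17365002931873008), np.float64(0.0005634622183804247), array(0.10376847))
```

Pushing with about 2 N, as expected. Continuing.

Emit:
{"fn": "drive_tool", "kwargs": {
  "rows": [
    [0,0.03,0,0],
    [0,0.065,0,0],
    [0,0.1,0,0],
    [0,0.135,0,0],
    [0,0.17,0,0],
    [0,0.205,0,0],
    [0,0.24,0,0],
    [0,0.275,0,0],
    [0,0.31,0,0],
    [0,0.34,0,0],
    [0,0.365,0,0],
    [0,0.385,0,0]
  ]
}}

```text
time: 56.75
tcp_pos: [0.5762, 0.0311, 0.1038]
eef_rot: [[0.041, 0.999, -0.0], [0.999, -0.041, 0.0], [0.0, -0.0, -1.0]]
ft_force: [-2.3, 0.6, 0.2]
width: 0.999
grip_force: 1.1
```

```bash
python3 -c "
from h import *
to((*ow(-.046,0,0)[:2],.105,87.8))"
```

```text
tcp [0.5762 0.0311 0.1038] yaw 87.62 t 56.75 w 0.999 F [-2.3  0.6  0.2]
(np.float64(0.5880347994414294), np.float64(0.03028894874448124), 0.105, 87.8) -> [-0.001, 0.04, -0.004, -0.004]
```

Emit:
{"fn": "drive_tool", "kwargs": {
  "rows": [
    [0,0.015,0,0],
    [0,0.03,0,0],
    [0,0.04,0,0],
    [0,0.042,0,0],
    [0,0.042,0,0],
    [0,0.042,0,0]
  ]
}}

```text
time: 57.35
tcp_pos: [0.5885, 0.0304, 0.1041]
eef_rot: [[0.042, 0.999, 0.001], [0.999, -0.042, -0.0], [-0.0, 0.001, -1.0]]
ft_force: [-0.6, 0.5, -1.2]
width: 1.003
grip_force: 0.1
```

Emit:
{"fn": "drive_tool", "kwargs": {
  "rows": [
    [0,-0.05,0,0],
    [0,-0.15,0,0],
    [0,-0.22,-0.1,0],
    [0,-0.22,-0.25,0],
    [0,-0.22,-0.4,0],
    [0,-0.22,-0.55,0],
    [-0.1,-0.22,-0.7,0],
    [-0.2,-0.22,-0.75,0],
    [-0.2,-0.22,-0.75,0],
    [-0.2,-0.22,-0.75,0]
  ]
}}

```text
time: 58.35
tcp_pos: [0.5198, -0.0275, 0.3292]
eef_rot: [[0.044, 0.999, 0.001], [0.999, -0.044, -0.001], [-0.001, 0.001, -1.0]]
ft_force: [-0.5, 1.3, -0.4]
width: 1.002
grip_force: 0.0
```

```bash
python3 - <<'E'
from h import *
im,d,M,P=shot('wrist','w8.png')
ox,oy,z=ovf(P)
for lo in (-.05,-.03,-.01,.01,.03):
    k=(d>0)&(oy>lo)&(oy<lo+.02)&(abs(ox)<.05)&(abs(z-.131)<.004); print(lo,k.sum(),k.sum() and np.percentile(ox[k],[2,50,98]).round(4))
k=(d>0)&(abs(oy)<.1)&(abs(ox+.196)<.02)&(abs(z-.09)<.015); print('bar',np.percentile(ox[k],[2,50,98]).round(4),np.percentile(z[k],[50,98]).round(4))
a=ow(-.195,0,0)[:2]; to((*a,.2,87.8),(*a,.0735,87.8))
E
```

```text
-0.05 220 [0.0103 0.0135 0.0179]
-0.03 238 [0.0103 0.0136 0.018 ]
-0.01 246 [0.0104 0.0136 0.0181]
0.01 255 [0.0105 0.0136 0.0182]
0.03 278 [0.0105 0.0135 0.018 ]
bar [-0.2004 -0.194  -0.1891] [0.0921 0.0943]
tcp [ 0.5194 -0.0264  0.3286] yaw 87.61 t 58.4 w 0.998 F [-0.6 -0.2 -1.1]
(np.float64(0.43914751937127683), np.float64(0.03608358706899655), 0.2, 87.8) -> [0.197, -0.276, 0.429, -0.004]
(np.float64(0.43914751937127683), np.float64(0.03608358706899655), 0.0735, 87.8) -> [0.197, -0.276, 0.85, -0.004]
```

View pics/w8.png

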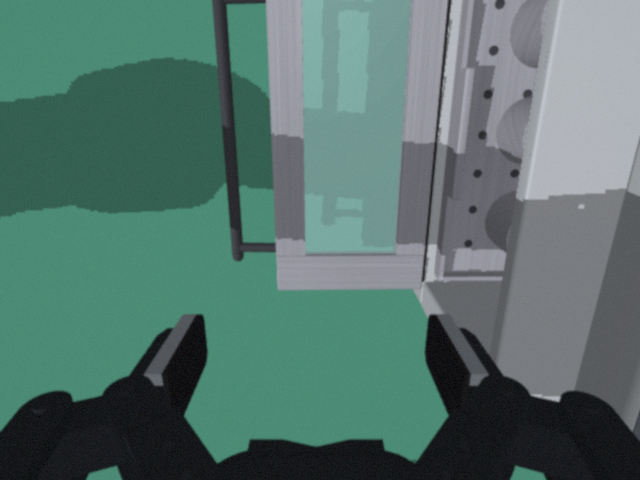

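The tray is home (about 2 mm out) with the pots standing in the chamber. Now pinch the bar and swing the door up.

Emit:
{"fn": "drive_tool", "kwargs": {
  "rows": [
    [0.05,-0.1,0,0],
    [0.12,-0.2,0,0],
    [0.197,-0.272,0.05,0],
    [0.197,-0.272,0.18,0],
    [0.197,-0.272,0.3,0],
    [0.197,-0.272,0.42,0],
    [0.197,-0.272,0.55,0],
    [0.197,-0.272,0.6,0],
    [0.197,-0.272,0.6,0],
    [0.197,-0.272,0.6,0]
  ],
  "grip": -0.3
}}

```text
time: 59.4
tcp_pos: [0.4404, 0.0371, 0.1489]
eef_rot: [[0.039, 0.999, -0.001], [0.999, -0.039, 0.001], [0.001, -0.001, -1.0]]
ft_force: [-0.9, -0.2, 0.6]
width: 0.351
grip_force: 0.0
```

```bash
python3 -c "
from h import *
a=ow(-.195,0,0)[:2]; to((*a,.0735,87.8))"
```

```text
tcp [0.4404 0.0371 0.1489] yaw 87.76 t 59.4 w 0.351 F [-0.9 -0.2  0.6]
(np.float64(0.43914751937127683), np.float64(0.03608358706899655), 0.0735, 87.8) -> [-0.004, -0.004, 0.251, -0.001]
```

Emit:
{"fn": "drive_tool", "kwargs": {
  "rows": [
    [0,-0.004,0.1,0],
    [0,-0.004,0.18,0],
    [0,-0.004,0.235,0],
    [0,-0.004,0.25,0],
    [0,-0.004,0.25,0],
    [0,-0.004,0.25,0]
  ]
}}

```text
time: 60.0
tcp_pos: [0.4404, 0.0361, 0.0751]
eef_rot: [[0.041, 0.999, 0.002], [0.999, -0.041, -0.0], [0.0, 0.002, -1.0]]
ft_force: [-0.1, -0.5, 0.4]
width: 0.351
grip_force: 0.0
```

Emit:
{"fn": "drive_tool", "kwargs": {
  "rows": [
    [0,0,0,0],
    [0,0,0,0],
    [0,0,0,0],
    [0,0,0,0],
    [0,0,0,0]
  ],
  "grip": -1
}}

```text
time: 60.5
tcp_pos: [0.439, 0.0358, 0.0749]
eef_rot: [[0.042, 0.999, -0.0], [0.999, -0.042, -0.001], [-0.001, -0.0, -1.0]]
ft_force: [-5.0, 0.3, 9.9]
width: 0.114
grip_force: 58.6
```

```bash
python3 - <<'E'
from h import *
def bar(t): return -(.014*np.cos(t)+.196*np.sin(t)), .1+.196*np.cos(t)-.014*np.sin(t)
x0,z0=bar(1.55)
for t in (1.45,1.3,1.15,1.,.85,.7,.55,.4,.27,.15,.06,0,-.01,-.02):
    x,z=bar(t); print(t,round((x-x0)/.3,3),round(-(z-z0)/.3,3))
to((*ow(bar(0)[0],0,0)[:2],.283,87.8))
E
```

```text
1.45 -0.0 -0.065
1.3 0.012 -0.163
1.15 0.039 -0.257
1.0 0.079 -0.347
0.85 0.133 -0.429
0.7 0.198 -0.503
0.55 0.273 -0.566
0.4 0.357 -0.617
0.27 0.435 -0.65
0.15 0.51 -0.672
0.06 0.568 -0.682
0 0.607 -0.686
-0.01 0.614 -0.687
-0.02 0.621 -0.687
tcp [0.439  0.0358 0.0749] yaw 87.62 t 60.5 w 0.114 F [-5.   0.3  9.9]
(np.float64(0.6200105911343481), np.float64(0.029044462661363856), 0.283, 87.8) -> [0.002, 0.603, -0.694, -0.004]
```

Emit:
{"fn": "drive_tool", "kwargs": {
  "rows": [
    [0,0,-0.065,0],
    [0,0.012,-0.163,0],
    [0,0.039,-0.257,0],
    [0,0.079,-0.347,0],
    [0,0.133,-0.429,0],
    [0,0.198,-0.503,0],
    [0,0.273,-0.566,0],
    [0,0.357,-0.617,0],
    [0,0.435,-0.65,0],
    [0,0.51,-0.672,0],
    [0,0.565,-0.682,0],
    [0,0.595,-0.686,0]
  ]
}}

```text
time: 61.7
tcp_pos: [0.6193, 0.0289, 0.2842]
eef_rot: [[0.042, 0.999, 0.004], [0.999, -0.042, -0.0], [-0.0, 0.004, -1.0]]
ft_force: [-6.7, -1.1, 17.7]
width: 0.115
grip_force: 64.4
```

```bash
python3 -c "
from h import *
to((*ow(-.014,0,0)[:2],.283,87.8))"
```

```text
tcp [0.6193 0.0289 0.2842] yaw 87.57 t 61.7 w 0.115 F [-6.7 -1.1 17.7]
(np.float64(0.6200105911343481), np.float64(0.029044462661363856), 0.283, 87.8) -> [0.001, 0.002, 0.004, -0.005]
```

Emit:
{"fn": "drive_tool", "kwargs": {
  "rows": [
    [0,0.006,0.002,0],
    [0,0.012,0.002,0],
    [0,0.012,0.002,0],
    [0,0.012,0.002,0]
  ]
}}

```text
time: 62.1
tcp_pos: [0.621, 0.0288, 0.2843]
eef_rot: [[0.042, 0.999, 0.002], [0.999, -0.042, -0.002], [-0.002, 0.002, -1.0]]
ft_force: [-9.8, -2.3, 23.5]
width: 0.114
grip_force: 65.1
```

Emit:
{"fn": "drive_tool", "kwargs": {
  "rows": [
    [0,0,0,0],
    [0,0,0,0],
    [0,0,0,0],
    [0,0,-0.05,0],
    [0,0,-0.15,0],
    [0,0,-0.3,0],
    [-0.1,-0.05,-0.4,0],
    [-0.2,-0.1,-0.45,0],
    [-0.2,-0.1,-0.45,0],
    [-0.2,-0.1,-0.45,0]
  ],
  "grip": -0.4
}}

```text
time: 63.1
tcp_pos: [0.5889, -0.031, 0.415]
eef_rot: [[0.043, 0.999, 0.001], [0.999, -0.043, -0.0], [-0.0, 0.001, -1.0]]
ft_force: [0.2, 0.9, 0.1]
width: 0.299
grip_force: 0.0
```

```bash
python3 - <<'E'
from h import *
im,d,M,P=shot('wrist','w9.png'); np.savez('w9.npz',P=P,d=d)
ox,oy,z=ovf(P)
k=(d>0)&(abs(oy)<.11)&(ox<.005)&(ox>-.06)&(z>.285)&(z<.31); print('bar',k.sum(),np.percentile(ox[k],[2,50,98]).round(4),np.percentile(z[k],[50,98]).round(4))
find(['start_top'],'wrist',M); print('nominal',ow(.071,.06,.33))
for zt in np.arange(.312,.345,.004):
    k=(d>0)&(np.hypot(ox-.071,oy-.06)<.03)&(abs(z-zt)<.002); print(zt.round(3),k.sum(),P[k][:,:2].mean(0).round(4) if k.sum() else '')
to((*ow(.071,.06,.33)[:2],.38,87.8))
E
```

```text
bar 5325 [-0.0189 -0.0137 -0.0075] [0.3001 0.3021]
wrist start_top 0.67 [0.704 0.082 0.332] [526.  36.]
nominal [0.7072797  0.08569341 0.33      ]
0.312 1614 [0.71   0.0736]
0.316 215 [0.6919 0.0793]
0.32 438 [0.697  0.0804]
0.324 2294 [0.7046 0.0816]
0.328 176 [0.6988 0.0812]
0.332 1898 [0.707  0.0832]
0.336 184 [0.7076 0.0838]
0.34 0 
0.344 0 
tcp [ 0.5888 -0.0295  0.4139] yaw 87.7 t 63.2 w 0.299 F [-0.6 -0.8 -0.6]
(np.float64(0.7072796992245084), np.float64(0.08569340592730583), 0.38, 87.8) -> [0.399, 0.379, 0.113, -0.002]
```

View pics/w9.png

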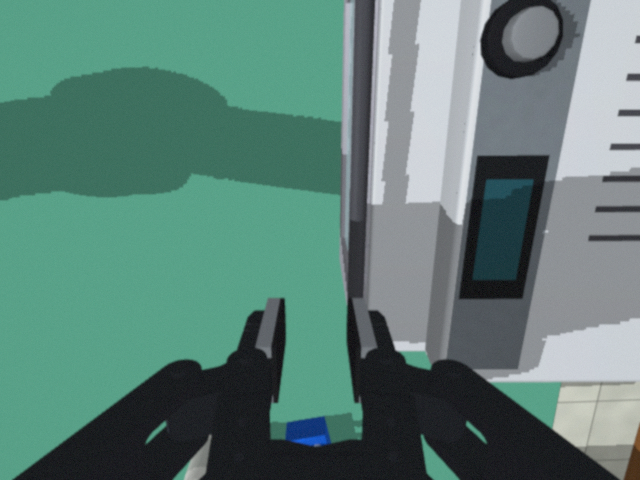

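The bar is at ox −0.014, so the door is shut. The button is at (532,34), world (0.708, 0.085), top at about 0.334. Closing the fingers and pressing it.

Emit:
{"fn": "drive_tool", "kwargs": {
  "rows": [
    [0.12,0.12,0,0],
    [0.24,0.24,0,0],
    [0.36,0.35,0,0],
    [0.399,0.381,0.05,0],
    [0.399,0.381,0.12,0],
    [0.399,0.381,0.19,0],
    [0.399,0.381,0.22,0],
    [0.399,0.381,0.22,0],
    [0.399,0.381,0.22,0]
  ],
  "grip": -1
}}

```text
time: 64.1
tcp_pos: [0.7082, 0.0847, 0.3487]
eef_rot: [[0.041, 0.999, 0.001], [0.999, -0.041, 0.0], [0.0, 0.0, -1.0]]
ft_force: [-1.1, 0.4, 0.1]
width: 0.004
grip_force: 0.0
```

```bash
python3 -c "
from h import *
to((.7075,.0852,.3285,87.8))"
```

```text
tcp [0.7082 0.0847 0.3487] yaw 87.64 t 64.1 w 0.004 F [-1.1  0.4  0.1]
(0.7075, 0.0852, 0.3285, 87.8) -> [0.002, -0.002, 0.067, -0.004]
```

Emit:
{"fn": "drive_tool", "kwargs": {
  "rows": [
    [0,0,0.03,0],
    [0,0,0.05,0],
    [0,0,0.06,0],
    [0,0,0.068,0],
    [0,0,0.068,0],
    [0,0,0.068,0]
  ]
}}

```text
time: 64.7
tcp_pos: [0.7082, 0.0844, 0.3286]
eef_rot: [[0.042, 0.999, 0.001], [0.999, -0.042, 0.0], [0.0, 0.001, -1.0]]
ft_force: [-0.3, -0.2, 5.3]
width: -0.002
grip_force: 2.3
```

Emit:
{"fn": "drive_tool", "kwargs": {
  "rows": [
    [0,0,0.004,0],
    [0,0,0.007,0],
    [0,0,0.007,0],
    [0,0,0.007,0]
  ]
}}

```text
time: 65.1
tcp_pos: [0.7083, 0.0844, 0.3281]
eef_rot: [[0.042, 0.999, 0.002], [0.999, -0.042, -0.0], [-0.0, 0.002, -1.0]]
ft_force: [-3.8, -1.4, 11.5]
width: -0.001
grip_force: 5.7
```

The button has bottomed out (11.5 N). Retreat and do a last check.

Emit:
{"fn": "drive_tool", "kwargs": {
  "rows": [
    [0,0,-0.06,0],
    [0,0,-0.2,0],
    [0,0,-0.35,0],
    [-0.15,-0.12,-0.4,0],
    [-0.3,-0.24,-0.4,0],
    [-0.4,-0.36,-0.4,0],
    [-0.4,-0.5,-0.4,0],
    [-0.4,-0.5,-0.4,0],
    [-0.4,-0.5,-0.4,0]
  ]
}}

```text
time: 66.0
tcp_pos: [0.5523, -0.0302, 0.4458]
eef_rot: [[0.043, 0.999, 0.001], [0.999, -0.043, -0.002], [-0.002, 0.001, -1.0]]
ft_force: [0.6, 0.5, 0.2]
width: 0.002
grip_force: 0.0
```

```bash
python3 - <<'E'
from h import *
im,d,M,P=shot('wrist'); ox,oy,z=ovf(P)
k=(d>0)&(abs(oy)<.11)&(ox<.005)&(ox>-.06)&(z>.285)&(z<.31); print('bar',k.sum(),np.percentile(ox[k],[2,50,98]).round(4))
k=(d>0)&(np.hypot(ox-.071,oy-.06)<.010); print('button z',k.sum(),k.sum() and np.median(z[k]))
im,d,M,P=shot('top'); find(['flask','tuberack','rotor'],'top',M); to()
E
```

```text
bar 4596 [-0.019  -0.0143 -0.0078]
button z 1007 0.33313441788839304
top flask 0.65 [ 0.378 -0.51   0.111] [472. 292.]
top tuberack 0.69 [ 0.562 -0.551  0.043] [473. 237.]
top rotor 0.62 [0.401 0.531 0.021] [148. 289.]
tcp [ 0.5542 -0.0285  0.4452] yaw 87.71 t 66.25 w 0.003 F [ 0.1 -0.6  0.7]
```

```bash
python3 -c "
from rig import *
print(finish_job())"
```

```text
the job is handed in; nothing more can be done
None
```

The job is handed in with all three pots on the tray with level steel lids, the tray home, the door shut and the start button pressed and released. The last image of the pots was taken before the door was shut. No verdict came back from the hand-in.

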